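# Sort print cassettes, latch and proof-pull the travel tray

### The arm

A 6-joint arm with a two-finger parallel gripper is mounted at the origin on the work surface. World frame = base frame: x ahead of the robot, y to its left, z up, the work surface at z = 0. Lengths are in mm, angles in degrees, forces in N, time in s.
With the tool pointing down it reaches from about 300 to 875 mm from the base axis. Payload 6.4 kg.
Tool frame: the origin (TCP) lies at the very end of the fingers, on their centre line; the grasp point (between the pads) lies 19 mm behind it; z points along the fingers, y is the direction in which the jaws open and shut (so a half turn about z gives the same grasp; the last joint's range is limited). The gripper opens to 85 mm and grips with 20 to 120 N. Pads are 22 mm wide; open, the fingers measure 114 mm over their backs; the gripper's body (76 mm by 85 mm) begins 54 mm behind the grasp point. The pads swing forward as they close: fully open they stand 13 mm farther back than shut.
Start: joints at [-89.169, 10.359, 92.074, -0, 77.567, -11.82], TCP at [125.946, -561.051, 231.288] pointing down, gripper open.
Joint ranges: [-171.53, 171.53], [-51.25, 118.39], [17.06, 147.69], [-65.23, 245.23], [0, 150.52], [-178.68, 178.68]. Speed limits (degrees/s): [147.25, 147.25, 172.46, 180, 180, 180].

### API

Orientations are given as [roll, pitch, yaw] about the fixed x, y, z axes, in that order (R = Rz(yaw) Ry(pitch) Rx(roll)).
In Python, from station import arm gives the robot as it stands. The module is installed in compiled form; this text tells all that it offers.
- The arm moves only by the tool play_rows, never from a script. Its argument "plan" is a list of rows, each an object of numbers: "ax", "ay", "az": the turn, a rotation vector about the tool's x, y, z in degrees; "x", "y", "z": the shift along the tool's x, y, z in cm; "grip": the opening, from 0 (shut) to 1 (fully open). In form: [{"ax": .., "ay": .., "az": .., "x": .., "y": .., "z": .., "grip": ..}, ...]. A call has 1 to 12 rows; each row is the pose to reach, as a shift and turn from the pose measured when the call began, along the tool's axes at that moment; what a row does not reach only later rows make up. A row lasts 1/8 s, in which the tool goes at most 62.5 mm and 10.7 degrees, less where a joint would pass 70% of its speed; a pose out of reach is approached as far as the arm can. A call with a gripper value outside its range is refused whole. The fingers move at their own pace and stop on an object; "squeeze" is the grip in N (left out, the last holds). Time passes only in rows, so rows that repeat a pose let the fingers close. It gives the time, the measured TCP pose, the force and the opening at its end, in the units of the state.
- arm.read_state(): the state, without advancing time (a new reading comes with each control period).
- arm.read_camera(name): name is "side" or "top"; returns the picture (384x512x3 uint8, red, green, blue); there is no depth.
- arm.camera_params(name): a dict with "mtx" (3x3 intrinsics, pixels), "world_to_cam" (4x4, takes a point from world to camera coordinates). Camera axes: x right, y down, z forward; pixel columns grow to the right and rows downward; lengths in mm; the calibration is good to about 2 mm. A picture is of the moment at which its call begins. camera_params takes no time and is no camera call.
- arm.close_job(): hands the job in, once; it reports no verdict.
The state is a dict: "t": time; "qpos": joint angles; "qvel": joint speeds; "effort": joint torques, N m; "tool_pos": TCP position; "ee_rot": TCP orientation; "wrist_force": force on the tool from outside, world axes, zero at the start; "ft_torque": the same for the moment, N m; "width": finger opening in mm.
Only numpy, scipy, OpenCV 4.12 (cv2) and the standard library are available. Lean on these libraries where they do the work, as an engineer would, in place of code of your own. Each camera call takes 0.05 s, during which the arm holds its last target.

### The job

Sort the lift-print cassettes by the tag on top: each green-tagged one flat into a nest of the green-edged travel tray, each red-tagged one flat into a nest of the red-edged reject tray. Next, take the blue pusher and with it press the orange catch button at the front of the travel tray straight down until it snaps in flush (fingers off the button), then stand the pusher upright on the mat again. Last, proof the loaded travel tray with the sprung pull gauge at the tray's side: draw the black tab out until the red pointer stands level with the yellow set marker (never more than a centimetre beyond it), hold it there for about two seconds, and ease it back all the way home without letting it snap. Leave the jar, flashlight, wand, weight and the set marker where they are.

Things in the scene. Friction and masses are not known exactly. Their poses are not given: they have to be found in the camera images.
- pass_tray: travel (pass) tray, fixed, black, 104 (x) x 216 (y) mm, green front and rear rims; three nests centred on y = -74, 0, 74 mm: pockets 86 (x) x 50 (y) mm, floor 6 mm and rim 18 mm above the bench, 24 mm ribs between; cassettes sit with their long side along x. Origin: centre of its underside. Pull gauge built on at its -y side, along its y = -165 mm; the slide draws out along -x.
- reject_tray: reject tray, fixed, black, 104 (x) x 216 (y) mm, red front and rear rims; three nests centred on y = -74, 0, 74 mm: pockets 86 (x) x 50 (y) mm, floor 6 mm and rim 18 mm above the bench, 24 mm ribs between; cassettes sit with their long side along x. Origin: centre of its underside. 
- catch (a joint): how far the orange catch button is pressed in, m: 0 = standing 10 mm proud, 0.010 = fully in and flush. Takes about 10 N straight down and stays in.
- catch_top (a point): centre of the top of the orange catch button: round, 40 mm across, vertical, 94 mm in front (-x) of the pass tray's origin. Its top is 36 mm above the bench at first, 26 mm when flush with its 60 x 60 mm grey housing, which is 26 mm high.
- pusher: hand pusher standing upright on the mat: blue square handle 26 x 26 mm, sides along its x and y, from 15 to 91 mm height, on a round black foot 34 mm across. About 120 g. Origin: centre of the foot's underside, z up.
- gauge (a joint): how far the sprung slide is drawn out, m: 0 = home, grows as the tab goes along the pass tray's -x, stop at 0.10. A spring pulls it home: about 3 N at 0, about 14 N at 0.08.
- set_marker (a joint): where the yellow set marker stands on the scale, m: the slide must be drawn to this same gauge value (0.04 to 0.08, differs each time). Stiff; do not touch.
- pull_tab (a point): grip point of the black upright pull tab on the slide: the tab is 12 mm thick (pass tray's x), 44 mm wide (its y) and stands 26 to 82 mm above the bench; this point is in its middle, 66 mm above the bench. Grip it from above across its thickness. Around it nothing is higher than 30 mm; the 36 mm high grey spring barrel begins 85 mm behind (+x).
- pointer (a point): the line of the red pointer on the slide, 65 mm to +x of the tab, 30 mm above the bench; axes as the pass tray's
- marker_line (a point): the line of the yellow set marker, 30 mm above the bench; axes as the pass tray's. Pointer and marker are level when their x in the tray's frame agree.
- cassette_a: lift-print cassette: closed white plastic box 75 (its x) x 40 (its y) x 48 mm (z), about 150 g, with a GREEN tag on its top and on both ends. Origin: centre of its underside, z up. Between 4 and 6 cassettes are present.
- cassette_b: lift-print cassette: closed white plastic box 75 (its x) x 40 (its y) x 48 mm (z), about 150 g, with a RED tag on its top and on both ends. Origin: centre of its underside, z up. Between 4 and 6 cassettes are present.
- cassette_c: lift-print cassette: closed white plastic box 75 (its x) x 40 (its y) x 48 mm (z), about 150 g, with a GREEN tag on its top and on both ends. Origin: centre of its underside, z up. Between 4 and 6 cassettes are present.
- cassette_d: lift-print cassette: closed white plastic box 75 (its x) x 40 (its y) x 48 mm (z), about 150 g, with a RED tag on its top and on both ends. Origin: centre of its underside, z up. Between 4 and 6 cassettes are present.
- cassette_e: lift-print cassette: closed white plastic box 75 (its x) x 40 (its y) x 48 mm (z), about 150 g, with a GREEN tag on its top and on both ends. Origin: centre of its underside, z up. Between 4 and 6 cassettes are present.
- cassette_f: lift-print cassette: closed white plastic box 75 (its x) x 40 (its y) x 48 mm (z), about 150 g, with a RED tag on its top and on both ends. Origin: centre of its underside, z up. Between 4 and 6 cassettes are present.
- jar: bystander, leave where it is: glass dusting jar with a dark lid, 64 mm across, 75 mm high; origin at the centre of its underside
- flashlight: bystander, leave where it is: red polymer flashlight lying along its x, 150 mm long, 40 mm thick; origin under its middle
- wand: bystander, leave where it is: silver magnetic wand lying along its x, 180 mm long, 16 mm thick, with two rubber feet; origin under its middle
- weight: bystander, leave where it is: grey ceramic scale weight, 48 mm across, 58 mm high; origin at the centre of its underside
Mind the look-alikes: they are no part of the job. Leave any turquoise look-alike of the cassette_c alone.

How it is judged (in metres and radians):
On the way, in this order (a step that is already met when the one before it is completed fails the run):
1. every cassette lies flat in a nest of the tray of its tag's colour (x of cassette_a in the frame of pass_tray between -0.02 and 0.02 m and y of cassette_a in the frame of pass_tray between -0.1 and 0.1 m and z of cassette_a in the frame of pass_tray between 0 and 0.011 m and angle between each of cassette_a, cassette_c, cassette_e, cassette_b, cassette_d, cassette_f's own z axis and vertical below 0.12 rad and linear speed of each of cassette_a, cassette_c, cassette_e, cassette_b, cassette_d, cassette_f below 0.03 m/s and x of cassette_c in the frame of pass_tray between -0.02 and 0.02 m and y of cassette_c in the frame of pass_tray between -0.1 and 0.1 m and z of cassette_c in the frame of pass_tray between 0 and 0.011 m and x of cassette_e in the frame of pass_tray between -0.02 and 0.02 m and y of cassette_e in the frame of pass_tray between -0.1 and 0.1 m and z of cassette_e in the frame of pass_tray between 0 and 0.011 m and x of cassette_b in the frame of reject_tray between -0.02 and 0.02 m and y of cassette_b in the frame of reject_tray between -0.1 and 0.1 m and z of cassette_b in the frame of reject_tray between 0 and 0.011 m and x of cassette_d in the frame of reject_tray between -0.02 and 0.02 m and y of cassette_d in the frame of reject_tray between -0.1 and 0.1 m and z of cassette_d in the frame of reject_tray between 0 and 0.011 m and x of cassette_f in the frame of reject_tray between -0.02 and 0.02 m and y of cassette_f in the frame of reject_tray between -0.1 and 0.1 m and z of cassette_f in the frame of reject_tray between 0 and 0.011 m), for 0.2 s.
2. the catch button is pressed fully in (within 1.5 mm) (value of joint catch above 0.0085 m), for 0.2 s.
3. the gauge is held with its pointer within 5 mm of the set marker for 1 s (x of pointer in the frame of marker_line between -0.005 and 0.005 m), for 1 s.
4. the slide is eased back home (within 4 mm) (value of joint gauge below 0.004 m), for 0.2 s.
At the end, for the whole second after the job is handed in: Green-tagged cassettes lie flat and still in nests of the travel tray, red-tagged ones in the reject tray (underside within 5 mm of the floor, tilt under 0.12 rad); catch button in within 1.5 mm; pusher upright (0.1 rad) on the mat; slide home within 4 mm (all of step 1 and value of joint catch above 0.0085 m and angle between pusher's own z axis and vertical below 0.1 rad and height (world z) of pusher between -0.004 and 0.006 m and linear speed of pusher below 0.03 m/s and value of joint gauge below 0.004 m); the robot touches nothing.
It fails at once if the fingers themselves press the catch button (over 2 N) (contact force between the fingers and catch above 2 N).
It fails at once if the pointer is pulled more than 12 mm beyond the set marker (x of pointer in the frame of marker_line below -0.012 m).
It fails at once if the slide snaps back (faster than 0.3 m/s) (velocity of joint gauge below -0.3 m/s).
It fails at once if the set marker is moved by more than 4 mm (distance of marker_line from where it was at the start of the episode above 0.004 m).
It fails at once if the jar, flashlight, wand or weight is moved by more than 30 mm (distance of any of jar, flashlight, wand, weight from where it was at the start of the episode above 0.03 m).
Of cassette_a, cassette_b, cassette_c, cassette_d, cassette_e, cassette_f only 4 to 6 are there at a start; the rules pass over those that are not, and their reading is None.
At some moment in a run one of cassette_a, cassette_b, cassette_c, cassette_d, cassette_e, cassette_f may be knocked a few centimetres aside while the robot is not near it.
It also fails if it takes over 208 s, if anything falls off the work surface, if the arm or the gripper's body presses on something with over 40 N, if the wrist force passes 120 N, or if a joint passes its speed limit or range.

## Working session

There is one attempt and no reset: what is moved stays moved. The work goes in short steps, Python scripts to look and compute and a tool call to move; the robot and the scene stay as the last step left them, time stands still between calls to the robot, and variables do not carry over. Pictures are saved under pics/ and viewed, and the job is handed in when it is done.

Besides the shell and the picture viewer there is one more tool, called after "Request:" as a command line: name --argument value ..., lists and objects as JSON in quotes. play_rows: Moves the arm, as the interface text tells. Its arguments: {"type":"object","properties":{"plan":{"type":"array"},"squeeze":{"type":"number"}},"required":["plan"]}

```bash
mkdir -p pics; ls
python3 - <<'E'
from station import arm
import cv2
s=arm.read_state(); print(s)
for n in ("side","top"):
    im=arm.read_camera(n); cv2.imwrite(f"pics/{n}0.png",im[:,:,::-1])
    p=arm.camera_params(n); print(n,p)
E
```

```text
pics
{'t': 0.0, 'qpos': array([-8.91686211e+01,  1.04023942e+01,  9.21323429e+01,  1.87337913e-03,
        7.75662415e+01, -1.18189094e+01]), 'qvel': array([-0.04833666, -0.01852148, -0.00415182,  0.00264059, -0.05948538,
        0.01729011]), 'effort': array([-5.36694570e-04, -4.44870365e+01, -3.51336300e+01, -2.77171093e-04,
        9.21595492e-03,  1.71496950e-07]), 'tool_pos': array([ 125.95576413, -560.47137574,  230.37343764]), 'ee_rot': array([-1.79901537e+02, -2.24723070e-02,  1.26498640e+01]), 'wrist_force': array([ 1.34860113, -0.3704209 , -0.88447361]), 'ft_torque': array([ 0.02708483, -0.05900092,  0.00608112]), 'width': 85.36121866653357}
side {'mtx': array([[485.8833951 ,   0.        , 251.77963463],
       [  0.        , 485.8833951 , 195.72445564],
       [  0.        ,   0.        ,   1.        ]]), 'world_to_cam': array([[-9.96489698e-01, -8.29066554e-02, -1.16090030e-02,
         5.41632574e+02],
       [-4.29736868e-02,  6.25593232e-01, -7.78964935e-01,
         8.01243910e+01],
       [ 7.18438912e-02, -7.75731651e-01, -6.26960015e-01,
         1.41561828e+03],
       [ 0.00000000e+00,  0.00000000e+00,  0.00000000e+00,
         1.00000000e+00]])}
top {'mtx': array([[442.41234187,   0.        , 260.23516552],
       [  0.        , 442.41234187, 191.163266  ],
       [  0.        ,   0.        ,   1.        ]]), 'world_to_cam': array([[-1.90892214e-02, -9.99783486e-01,  8.28147791e-03,
         3.51953986e+00],
       [-9.89031285e-01,  1.76692210e-02, -1.46645544e-01,
         5.56302045e+02],
       [ 1.46467466e-01, -1.09899900e-02, -9.89154438e-01,
         1.44578164e+03],
       [ 0.00000000e+00,  0.00000000e+00,  0.00000000e+00,
         1.00000000e+00]])}
```

View pics/top0.png

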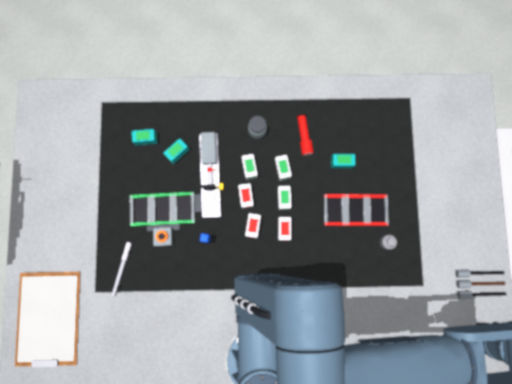

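View pics/side0.png

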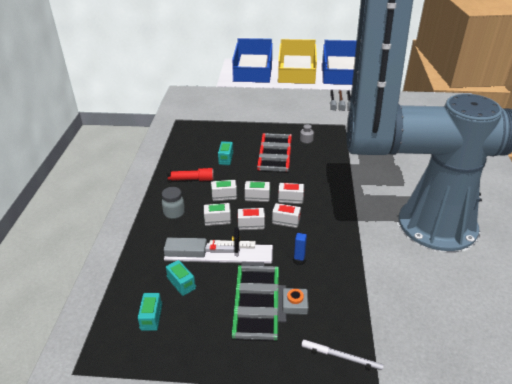

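Six white-bodied cassettes stand in the middle of the top view. Green tags are at (250,166), (283,167) and (284,197). Red tags are at (246,195), (254,225) and (285,228). The possible mix-ups are the turquoise boxes at (144,136), (176,150) and (344,160), and I'll leave those alone. The travel tray is at (162,209), the reject tray at (356,210), the catch at (162,237), the pusher at (205,238), and the gauge runs along column 210.

```bash
cat > h.py <<'E'
from station import arm
import numpy as np, cv2, sys
P={n:arm.camera_params(n) for n in("top","side")}
def grab(n,tag=None):
    im=arm.read_camera(n)
    if tag: cv2.imwrite(f"pics/{tag}.png",im[:,:,::-1])
    return im
def cen(n):
    T=P[n]["world_to_cam"]; return -T[:3,:3].T@T[:3,3]
def ray(n,uv):
    T=P[n]["world_to_cam"]; d=np.linalg.inv(P[n]["mtx"])@np.array([uv[0],uv[1],1.]); return T[:3,:3].T@d
def onz(n,uv,z):
    c=cen(n); d=ray(n,uv); return (c+d*(z-c[2])/d[2])
def proj(n,p):
    T=P[n]["world_to_cam"]; q=P[n]["mtx"]@(T[:3,:3]@np.asarray(p,float)+T[:3,3]); return q[:2]/q[2]
def hsv(im): return cv2.cvtColor(im,cv2.COLOR_RGB2HSV)
def mask(im,c):
    h=hsv(im); R=lambda a,b:cv2.inRange(h,a,b)
    return {"green":lambda:R((50,120,70),(72,255,255)),"red":lambda:R((0,150,90),(8,255,255))|R((172,150,90),(180,255,255)),
     "blue":lambda:R((105,130,50),(130,255,255)),"yellow":lambda:R((22,130,120),(34,255,255)),"orange":lambda:R((8,130,120),(20,255,255)),
     "white":lambda:R((0,0,190),(180,45,255))}[c]()
def blobs(im,c,amin=8):
    n,l,st,ce=cv2.connectedComponentsWithStats(mask(im,c)); return [(ce[i],st[i],(l==i)) for i in range(1,n) if st[i,4]>=amin]
def cass(im=None,side=None):
    im=grab("top") if im is None else im
    """white blobs holding a tag: fit rect in metric coords at z=48"""
    out=[]
    for c in("green","red"):
        for ce,st,m in blobs(im,c,25):
            if st[4]>200: continue
            ys,xs=np.nonzero(m)
            w=np.array([onz("top",(x,y),48)[:2] for x,y in zip(xs,ys)])
            r=cv2.minAreaRect(w.astype(np.float32)); cw=w.mean(0); cv=np.cov((w-cw).T); e,v=np.linalg.eigh(cv); a=v[:,1]
            ang=np.degrees(np.arctan2(a[1],a[0])); ang=(ang+90)%180-90
            # white ring around
            x0,y0,ww,hh=st[:4]; roi=mask(im,"white")[max(0,y0-4):y0+hh+4,max(0,x0-4):x0+ww+4]
            out.append((c,ce.round(1),cw.round(1),round(ang,1),int(st[4]),int((roi>0).sum())))
    return out
def state():
    s=arm.read_state(); print("t",round(s["t"],2),"tcp",s["tool_pos"].round(1),"rpy",s["ee_rot"].round(1),"F",s["wrist_force"].round(1),"w",round(s["width"],1),"q6",s["qpos"].round(0)); return s
def goto(pos,yaw,sh=True):
    """shift in tool axes (cm) + rotvec deg to go to pos with tool straight down at yaw"""
    from scipy.spatial.transform import Rotation as R
    s=arm.read_state(); r0=R.from_euler("xyz",s["ee_rot"],degrees=True)
    d=r0.inv().apply(np.asarray(pos,float)-s["tool_pos"])/10
    best=min(((r0.inv()*R.from_euler("xyz",[180,0,y],degrees=True)).as_rotvec(degrees=True) for y in(yaw,yaw+180)),key=np.linalg.norm)
    print("goto",np.round(pos,1),"xyz cm",d.round(2),"turn",best.round(1))
E
python3 - <<'E'
from h import *
im=grab("top"); si=grab("side")
print(cen("top"),cen("side"))
for o in cass(im): print(*o)
for n,i in(("top",im),("side",si)):
  for c in("green","red","blue","yellow","orange"):
    for ce,st,m in blobs(i,c,4): print(n,c,ce.round(1),st)
b=cv2.resize(im[100:260,120:400],None,fx=2.8,fy=2.8,interpolation=cv2.INTER_CUBIC); cv2.imwrite("pics/crop1.png",b[:,:,::-1])
b=cv2.resize(si[120:350,150:320],None,fx=2.6,fy=2.6,interpolation=cv2.INTER_CUBIC); cv2.imwrite("pics/crop2.png",b[:,:,::-1])
E
```

```text
[ 338.50733719    9.57847986 1511.65139665] [ 441.47099468 1092.91957653  956.23796504]
green [142.4 134.9] [755.7 390.2] -83.7 56 0
green [174.9 149.2] [704.2 279.4] -48.6 60 0
green [344. 159.] [ 660.3 -292.4] 89.5 55 0
green [249.1 165.1] [644.8  29.2] 8.6 59 139
green [283.  166.2] [639.2 -85.1] 9.9 59 137
green [182.7 193.4] [552.2 252.1] -89.4 54 13
green [161.7 194.4] [550.2 322.2] -89.3 59 34
green [284.5 196.6] [535.5 -87.2] 0.3 59 118
green [140.6 195.4] [548.  392.1] -86.5 63 29
green [160.6 222.6] [456.1 324.4] -88.1 185 86
red [245.4 194.8] [543.7  43.2] 6.8 55 122
red [334.4 195.4] [ 536.6 -254.4] -88.8 85 3
red [366.  195.6] [ 533.8 -360.3] 88.4 157 4
red [252.6 224.9] [442.8  20.7] -12.1 58 125
red [334.1 223.5] [ 442.4 -249.2] 89.3 64 3
red [367.1 223.3] [ 441.2 -358.8] 88.9 152 6
red [284.5 227.9] [431.  -84.7] -0.1 65 120
top green [142.4 134.9] [137 132  11   7  56]
top green [174.9 149.2] [170 144  11  11  60]
top green [344. 159.] [339 157  11   5  55]
top green [249.1 165.1] [246 160   7  11  59]
top green [283.  166.2] [280 161   7  11  59]
top green [182.7 19
[... 1582 characters left out ...]
24]
side red [261.2 148.8] [259 145   5   8  27]
side red [288.1 157.1] [286 147   5  21  69]
side red [259.  161.6] [257 158   5   8  30]
side red [191.9 174.3] [168 168  45  13 423]
side red [257.5 168.5] [257 168   2   2   4]
side red [291.1 186. ] [285 184  13   6  66]
side red [286.2 208.5] [279 205  15   8  76]
side red [250.6 211.8] [244 209  15   6  76]
side red [212.7 246.3] [211 244   5   5  18]
side blue [252.1  59.9] [ 233   39   39   43 1156]
side blue [338.3  61.1] [323  41  34  43 945]
side blue [299.8 246.1] [294 233  13  28 297]
side yellow [297.2  60.9] [ 278   40   38   43 1151]
side yellow [232.5 238. ] [232 237   2   3   6]
side orange [294.8 296.2] [287 289  17  15 145]
```

View pics/crop1.png

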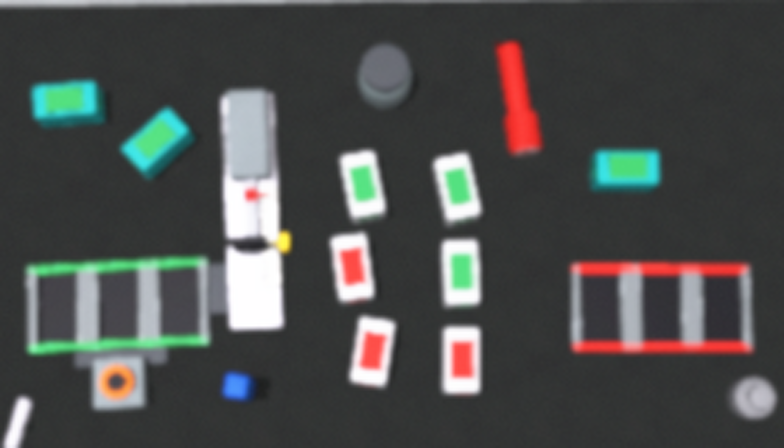

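View pics/crop2.png

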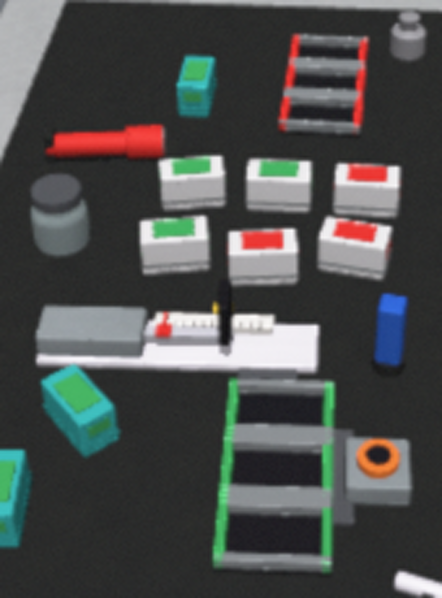

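```bash
cat >> h.py <<'E'
def tray(im,c,x0,x1,y0,y1):
    m=mask(im,c); h=hsv(im)
    if c=="green": m=cv2.inRange(h,(45,90,60),(75,255,255))
    m=m.copy(); m[:y0]=0;m[y1:]=0;m[:,:x0]=0;m[:,x1:]=0
    ys,xs=np.nonzero(m); w=np.array([onz("top",(x,y),18)[:2] for x,y in zip(xs,ys)])
    r=cv2.minAreaRect(w.astype(np.float32)); return r
E
python3 - <<'E'
from h import *
im=grab("top"); si=grab("side")
print(tray(im,"green",125,200,185,232)); print(tray(im,"red",320,392,190,230))
for uv in [(223.1,183.6),(257.1,184.4),(216.6,207.4),(291.1,186),(286.2,208.5),(250.6,211.8)]: print(onz("side",uv,48).round(1))
# side tray checks
for c,(x0,x1,y0,y1) in (("green",(220,282,260,345)),("red",(255,295,130,172))):
    m=mask(si,c).copy(); m[:y0]=0;m[y1:]=0;m[:,:x0]=0;m[:,x1:]=0
    ys,xs=np.nonzero(m); w=np.array([onz("side",(x,y),18)[:2] for x,y in zip(xs,ys)]); print(cv2.minAreaRect(w.astype(np.float32)))
b=cv2.resize(im[180:250,125:235],None,fx=7,fy=7,interpolation=cv2.INTER_CUBIC); cv2.imwrite("pics/crop3.png",b[:,:,::-1])
b=cv2.resize(im[180:240,310:400],None,fx=8,fy=8,interpolation=cv2.INTER_CUBIC); cv2.imwrite("pics/crop4.png",b[:,:,::-1])
E
```

```text
((507.04742431640625, 329.409423828125), (113.68240356445312, 211.89370727539062), 1.8789913654327393)
((492.92926025390625, -328.432373046875), (200.8647918701172, 109.30806732177734), 88.93983459472656)
[638.6 -84.1  48. ]
[533.8 -87.2  48. ]
[642.8  29.9  48. ]
[429.7 -86.2  48. ]
[441.6  20.9  48. ]
[542.8  42.6  48. ]
((505.2442321777344, 324.56561279296875), (105.51925659179688, 207.6500701904297), 2.015460968017578)
((490.4658203125, -318.69970703125), (220.2062530517578, 107.50080108642578), 88.97784423828125)
```

View pics/crop3.png

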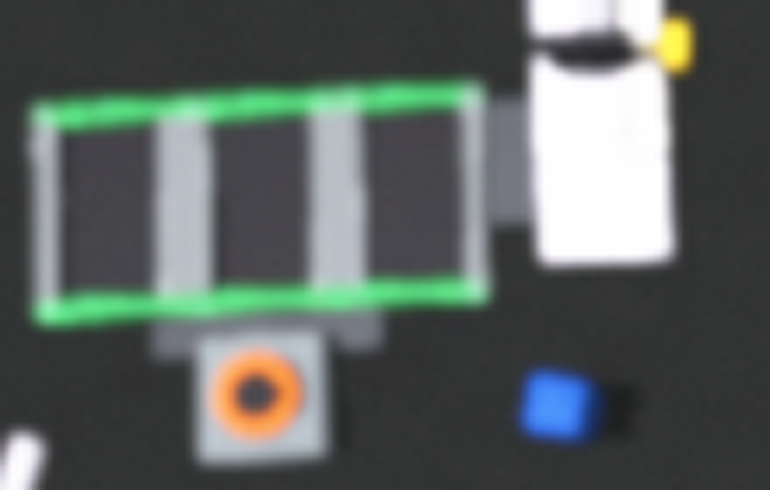

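View pics/crop4.png

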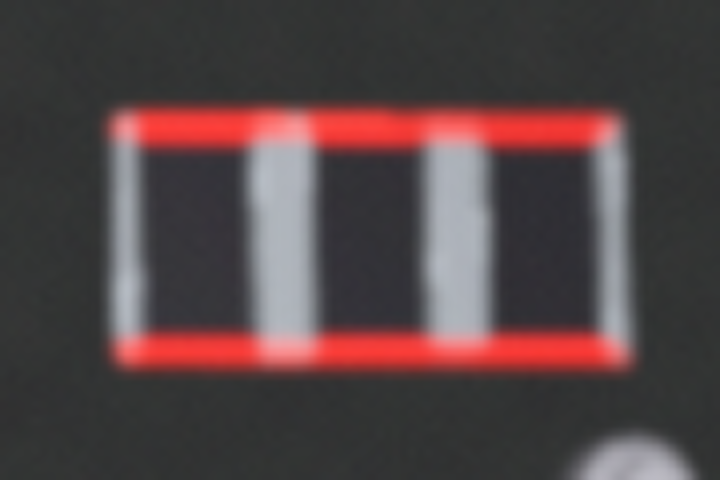

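Run:
```python
from h import *
def o(u,v,s,x,y): return ((u+.5)/s-.5+x,(v+.5)/s-.5+y)
for s,x,y,C,R in ((7,125,180,[(32,100),(485,82),(490,303),(35,325)],[(185,206),(339,200)]),(8,310,180,[(110,108),(622,110),(634,367),(113,368)],[(285,240),(458,240)])):
    c=np.array([onz("top",o(*p,s,x,y),18)[:2] for p in C]); r=np.array([onz("top",o(*p,s,x,y),18)[:2] for p in R])
    print(c.round(1).tolist(),c.mean(0).round(1)); print(r.round(1).tolist(),r.mean(0).round(1)); d=r[0]-r[1]; print("yaw",np.degrees(np.arctan2(-d[0],d[1])),np.linalg.norm(d))
    d1=c[0]-c[1];d2=c[3]-c[2]; print([np.degrees(np.arctan2(-d[0],d[1])) for d in(d1,d2)])
for uv in [(204.5,237.5)]: print("pusher top",onz("top",uv,85))
print("btn",onz("top",(161.6,235.9),36),onz("side",(294.8,296.2),36),"yellow",onz("top",(221.3,185.9),30))
state()
goto([644.3,29.5,130],9); goto([638.9,-84.6,130],9)
```

```text
[[558.4, 439.0], [563.3, 219.2], [455.6, 216.5], [449.0, 434.9]] [506.6 327.4]
[[505.2, 364.0], [506.8, 289.6]] [506.  326.8]
yaw 1.2068549546752592 74.34669248435999
[np.float64(1.2813064790873423), np.float64(1.7173064103419073)]
[[549.3, -222.3], [544.5, -441.3], [434.7, -439.6], [438.4, -219.1]] [ 491.7 -330.6]
[[491.3, -294.4], [490.0, -368.0]] [ 490.7 -331.2]
yaw -1.0435340500998744 73.62503439422974
[np.float64(-1.2514255567791452), np.float64(-0.9509965521150271)]
pusher top [402.75568729 175.30964395  85.        ]
btn [412.90764607 323.09301712  36.        ] [411.99761149 330.54669753  36.        ] yellow [578.2878025  124.71611435  30.        ]
t 0.3 tcp [ 125.9 -560.9  231. ] rpy [-180.    -0.    12.7] F [-0.  -0.2  0.1] w 85.7 q6 [-89.  10.  92.  -0.  78. -12.]
goto [644.3  29.5 130. ] xyz cm [ 63.51 -46.24  10.13] turn [-0.  -0.   3.7]
goto [638.9 -84.6 130. ] xyz cm [ 60.48 -35.23  10.13] turn [-0.  -0.   3.7]
```

Request:
play_rows --plan '[{"x": 60.5,"y": -35.2,"z": 6,"az": 3.5,"grip": 1},{"x": 60.5,"y": -35.2,"z": 6,"az": 3.5,"grip": 1},{"x": 60.5,"y": -35.2,"z": 6,"az": 3.5,"grip": 1},{"x": 60.5,"y": -35.2,"z": 6,"az": 3.5,"grip": 1},{"x": 60.5,"y": -35.2,"z": 6,"az": 3.5,"grip": 1},{"x": 60.5,"y": -35.2,"z": 6,"az": 3.5,"grip": 1},{"x": 60.5,"y": -35.2,"z": 6,"az": 3.5,"grip": 1},{"x": 60.5,"y": -35.2,"z": 6,"az": 3.5,"grip": 1},{"x": 60.5,"y": -35.2,"z": 6,"az": 3.5,"grip": 1},{"x": 60.5,"y": -35.2,"z": 6,"az": 3.5,"grip": 1},{"x": 60.5,"y": -35.2,"z": 6,"az": 3.5,"grip": 1},{"x": 60.5,"y": -35.2,"z": 6,"az": 3.5,"grip": 1}]' --squeeze 40

```text
validation failed for argument at $.pl...
```

Run:
```python
from h import *
state(); goto([638.9,-84.6,170],9.2);goto([638.9,-84.6,15],9.2)
grab("side","s1")
```

```text
t 0.3 tcp [ 125.9 -560.9  231. ] rpy [-180.    -0.    12.7] F [-0.  -0.2  0.1] w 85.7 q6 [-89.  10.  92.  -0.  78. -12.]
goto [638.9 -84.6 170. ] xyz cm [ 60.48 -35.23   6.13] turn [-0.  -0.   3.5]
goto [638.9 -84.6  15. ] xyz cm [ 60.48 -35.22  21.63] turn [-0.  -0.   3.5]
```

View pics/s1.png

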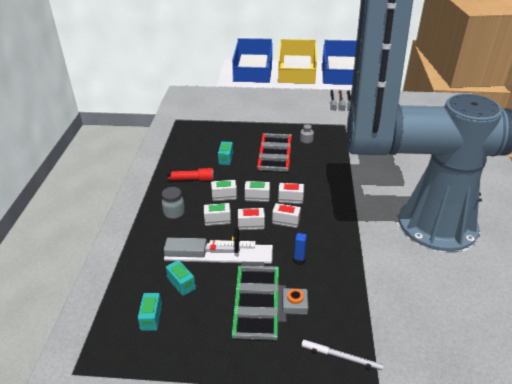

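The move was refused and the scene is unchanged. I left out "ax" and "ay", so every row probably needs all the keys.

Request:
play_rows --plan '[{"ax": 0,"ay": 0,"az": 3.5,"x": 5,"y": -3,"z": 0.5,"grip": 1}]' --squeeze 40

```text
t: 0.48
tool_pos: [166.6, -522.6, 226.4]
ee_rot: [179.9, 0.0, 8.8]
wrist_force: [0.9, 1.1, 0.7]
width: 85.3
```

Run:
```python
from h import *
state(); goto([638.9,-84.6,170],9.2)
```

```text
t 0.47 tcp [ 166.6 -522.6  226.4] rpy [179.9   0.    8.8] F [0.9 1.1 0.7] w 85.3 q6 [-85.   7.  96.  -0.  76.  -4.]
goto [638.9 -84.6 170. ] xyz cm [ 53.39 -36.05   5.55] turn [ 0.1  0.  -0.4]
```

Request:
play_rows --plan '[{"ax": 0,"ay": 0,"az": 0,"x": 53.4,"y": -36,"z": 5.5,"grip": 1},{"ax": 0,"ay": 0,"az": 0,"x": 53.4,"y": -36,"z": 5.5,"grip": 1},{"ax": 0,"ay": 0,"az": 0,"x": 53.4,"y": -36,"z": 5.5,"grip": 1},{"ax": 0,"ay": 0,"az": 0,"x": 53.4,"y": -36,"z": 5.5,"grip": 1},{"ax": 0,"ay": 0,"az": 0,"x": 53.4,"y": -36,"z": 5.5,"grip": 1},{"ax": 0,"ay": 0,"az": 0,"x": 53.4,"y": -36,"z": 5.5,"grip": 1},{"ax": 0,"ay": 0,"az": 0,"x": 53.4,"y": -36,"z": 5.5,"grip": 1},{"ax": 0,"ay": 0,"az": 0,"x": 53.4,"y": -36,"z": 5.5,"grip": 1},{"ax": 0,"ay": 0,"az": 0,"x": 53.4,"y": -36,"z": 5.5,"grip": 1},{"ax": 0,"ay": 0,"az": 0,"x": 53.4,"y": -36,"z": 5.5,"grip": 1},{"ax": 0,"ay": 0,"az": 0,"x": 53.4,"y": -36,"z": 5.5,"grip": 1},{"ax": 0,"ay": 0,"az": 0,"x": 53.4,"y": -36,"z": 5.5,"grip": 1}]'

```text
t: 1.98
tool_pos: [639.3, -84.3, 169.9]
ee_rot: [179.9, 0.1, 8.9]
wrist_force: [-0.6, 0.1, 0.6]
width: 85.5
```

Run:
```python
from h import *
state(); goto([638.9,-84.6,15],9.2)
grab("side","s2")
```

```text
t 1.98 tcp [639.3 -84.3 169.9] rpy [1.799e+02 1.000e-01 8.900e+00] F [-0.6  0.1  0.6] w 85.5 q6 [-18.  22.  84.  -0.  73.  63.]
goto [638.9 -84.6  15. ] xyz cm [-0.02  0.   15.49] turn [ 0.1  0.1 -0.3]
```

View pics/s2.png

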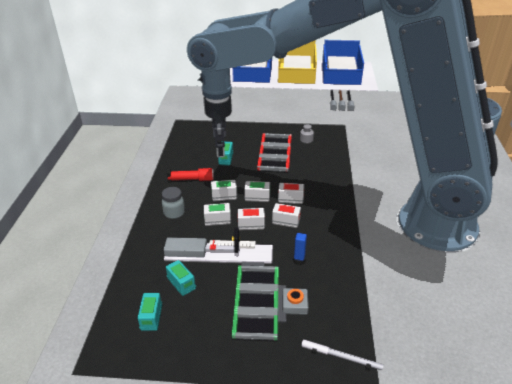

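The arm is above the far green cassette, which sits at side (223,184), and the rows of cassettes are unchanged. Next I descend, grip and lift.

Request:
play_rows --plan '[{"ax": 0,"ay": 0,"az": 0,"x": 0,"y": 0,"z": 6,"grip": 1},{"ax": 0,"ay": 0,"az": 0,"x": 0,"y": 0,"z": 12,"grip": 1},{"ax": 0,"ay": 0,"az": 0,"x": 0,"y": 0,"z": 15.4,"grip": 1},{"ax": 0,"ay": 0,"az": 0,"x": 0,"y": 0,"z": 15.4,"grip": 1},{"ax": 0,"ay": 0,"az": 0,"x": 0,"y": 0,"z": 15.4,"grip": 0.2},{"ax": 0,"ay": 0,"az": 0,"x": 0,"y": 0,"z": 15.4,"grip": 0.2},{"ax": 0,"ay": 0,"az": 0,"x": 0,"y": 0,"z": 15.4,"grip": 0.2},{"ax": 0,"ay": 0,"az": 0,"x": 0,"y": 0,"z": 15.4,"grip": 0.2},{"ax": 0,"ay": 0,"az": 0,"x": 0,"y": 0,"z": 15.4,"grip": 0.2},{"ax": 0,"ay": 0,"az": 0,"x": 0,"y": 0,"z": 15.4,"grip": 0.2}]' --squeeze 40

```text
t: 3.28
tool_pos: [640.1, -86.4, 18.8]
ee_rot: [179.8, -0.1, 8.9]
wrist_force: [-1.2, -1.1, 6.6]
width: 39.7
```

Run:
```python
from h import *
state(); goto([504.2,401,150],1.4); goto([504.2,401,27],1.4)
```

```text
t 3.27 tcp [640.1 -86.4  18.8] rpy [ 1.798e+02 -1.000e-01  8.900e+00] F [-1.2 -1.1  6.6] w 39.7 q6 [-18.  33.  88.  -0.  58.  63.]
goto [504.2 401.  150. ] xyz cm [ -5.89 -50.2  -13.33] turn [ 0.2 -0.1  7.5]
goto [504.2 401.   27. ] xyz cm [ -5.91 -50.25  -1.03] turn [ 0.2 -0.1  7.5]
```

Request:
play_rows --plan '[{"ax": 0,"ay": 0,"az": 0,"x": 0,"y": 0,"z": -6,"grip": 0.2},{"ax": 0,"ay": 0,"az": 0,"x": 0,"y": 0,"z": -12,"grip": 0.2},{"ax": 0,"ay": 0,"az": 7.5,"x": -5.9,"y": -50.2,"z": -14,"grip": 0.2},{"ax": 0,"ay": 0,"az": 7.5,"x": -5.9,"y": -50.2,"z": -14,"grip": 0.2},{"ax": 0,"ay": 0,"az": 7.5,"x": -5.9,"y": -50.2,"z": -14,"grip": 0.2},{"ax": 0,"ay": 0,"az": 7.5,"x": -5.9,"y": -50.2,"z": -14,"grip": 0.2},{"ax": 0,"ay": 0,"az": 7.5,"x": -5.9,"y": -50.2,"z": -14,"grip": 0.2},{"ax": 0,"ay": 0,"az": 7.5,"x": -5.9,"y": -50.2,"z": -14,"grip": 0.2},{"ax": 0,"ay": 0,"az": 7.5,"x": -5.9,"y": -50.2,"z": -14,"grip": 0.2},{"ax": 0,"ay": 0,"az": 7.5,"x": -5.9,"y": -50.2,"z": -14,"grip": 0.2},{"ax": 0,"ay": 0,"az": 7.5,"x": -5.9,"y": -50.2,"z": -14,"grip": 0.2},{"ax": 0,"ay": 0,"az": 7.5,"x": -5.9,"y": -50.2,"z": -14,"grip": 0.2}]'

```text
t: 4.78
tool_pos: [503.7, 401.3, 156.9]
ee_rot: [179.8, -0.1, 1.5]
wrist_force: [0.3, -0.1, -0.9]
width: 39.7
```

Run:
```python
from h import *
state(); goto([504.2,401,27],1.4)
grab("side","s3")
```

```text
t 4.78 tcp [503.7 401.3 156.9] rpy [ 1.798e+02 -1.000e-01  1.500e+00] F [ 0.3 -0.1 -0.9] w 39.7 q6 [ 28.  23.  85.  -0.  72. 117.]
goto [504.2 401.   27. ] xyz cm [ 0.02 -0.02 12.99] turn [ 0.2 -0.1  0.1]
```

View pics/s3.png

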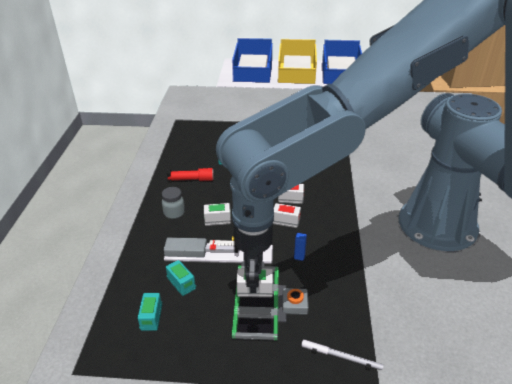

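The cassette is held above the travel tray at (255,280). I lower it to the nest floor, release and rise.

Request:
play_rows --plan '[{"ax": 0,"ay": 0,"az": 0,"x": 0,"y": 0,"z": 6,"grip": 0.2},{"ax": 0,"ay": 0,"az": 0,"x": 0,"y": 0,"z": 10.5,"grip": 0.2},{"ax": 0,"ay": 0,"az": 0,"x": 0,"y": 0,"z": 12.5,"grip": 0.2},{"ax": 0,"ay": 0,"az": 0,"x": 0,"y": 0,"z": 13.1,"grip": 0.2},{"ax": 0,"ay": 0,"az": 0,"x": 0,"y": 0,"z": 13.1,"grip": 0.2},{"ax": 0,"ay": 0,"az": 0,"x": 0,"y": 0,"z": 13.1,"grip": 0.7},{"ax": 0,"ay": 0,"az": 0,"x": 0,"y": 0,"z": 13.1,"grip": 0.7},{"ax": 0,"ay": 0,"az": 0,"x": 0,"y": 0,"z": 13.1,"grip": 0.7},{"ax": 0,"ay": 0,"az": 0,"x": 0,"y": 0,"z": 7,"grip": 0.7},{"ax": 0,"ay": 0,"az": 0,"x": 0,"y": 0,"z": 1,"grip": 0.7},{"ax": 0,"ay": 0,"az": 0,"x": 0,"y": 0,"z": 0,"grip": 0.7}]'

```text
t: 6.2
tool_pos: [507.2, 402.2, 163.2]
ee_rot: [-180.0, -0.7, 1.4]
wrist_force: [0.1, -0.2, 0.4]
width: 59.8
```

Run:
```python
from h import *
state(); im=grab("side","s4"); t=grab("top","t4")
for ce,st,m in blobs(im,"green",25)+blobs(im,"red",25):
    if 180<ce[1]<215 and 200<ce[0]<300: print(ce.round(1),onz("side",ce,48).round(1),st[4])
for o in cass(t): 
    if o[5]>60: print(*o)
goto([535,-87.2,150],0)
```

```text
t 6.2 tcp [507.2 402.2 163.2] rpy [-180.    -0.7    1.4] F [ 0.1 -0.2  0.4] w 59.8 q6 [ 28.  23.  85.  -0.  72. 117.]
[216.6 207.4] [642.9  30.1  48. ] 66
[293.2 186.6] [423.2 -83.7  48. ] 39
[286.2 208.6] [441.6  21.3  48. ] 75
green [249.1 165.1] [644.8  29.2] 8.6 59 136
green [284.5 196.6] [535.5 -87.2] 0.3 59 118
green [163.6 222.4] [456.7 314.5] -88.3 170 64
red [245.4 194.8] [543.7  43.2] 6.8 55 120
red [252.6 224.9] [442.8  20.7] -12.1 58 124
red [284.5 227.9] [431.  -84.7] -0.1 65 119
goto [535.  -87.2 150. ] xyz cm [ 1.8  48.88  1.03] turn [ 0.1 -0.3  1.4]
```

View pics/s4.png

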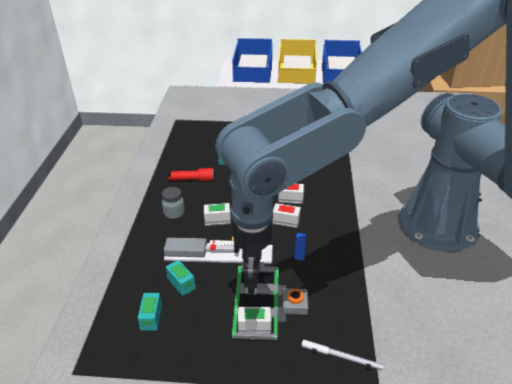

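View pics/t4.png

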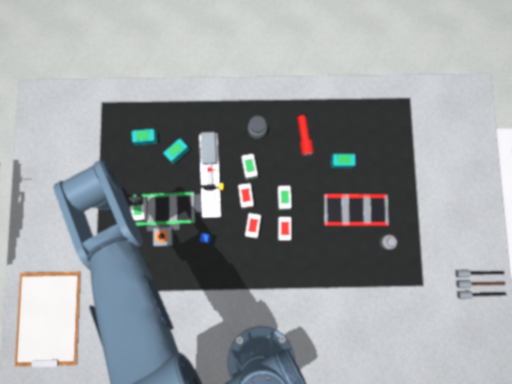

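The first green cassette is in its nest (side view (255,318)). The top view shows the other five still in place. Next is the green one at top (284,197).

Request:
play_rows --plan '[{"ax": 0,"ay": 0,"az": 1.4,"x": 1.8,"y": 48.9,"z": 1,"grip": 1},{"ax": 0,"ay": 0,"az": 1.4,"x": 1.8,"y": 48.9,"z": 1,"grip": 1},{"ax": 0,"ay": 0,"az": 1.4,"x": 1.8,"y": 48.9,"z": 1,"grip": 1},{"ax": 0,"ay": 0,"az": 1.4,"x": 1.8,"y": 48.9,"z": 1,"grip": 1},{"ax": 0,"ay": 0,"az": 1.4,"x": 1.8,"y": 48.9,"z": 1,"grip": 1},{"ax": 0,"ay": 0,"az": 1.4,"x": 1.8,"y": 48.9,"z": 1,"grip": 1},{"ax": 0,"ay": 0,"az": 1.4,"x": 1.8,"y": 48.9,"z": 1,"grip": 1},{"ax": 0,"ay": 0,"az": 1.4,"x": 1.8,"y": 48.9,"z": 1,"grip": 1},{"ax": 0,"ay": 0,"az": 1.4,"x": 1.8,"y": 48.9,"z": 1,"grip": 1},{"ax": 0,"ay": 0,"az": 1.4,"x": 1.8,"y": 48.9,"z": 4,"grip": 1},{"ax": 0,"ay": 0,"az": 1.4,"x": 1.8,"y": 48.9,"z": 6,"grip": 1},{"ax": 0,"ay": 0,"az": 1.4,"x": 1.8,"y": 48.9,"z": 6,"grip": 1}]'

```text
t: 7.8
tool_pos: [532.6, -85.6, 97.1]
ee_rot: [-180.0, 0.0, 0.0]
wrist_force: [0.5, 0.7, 0.5]
width: 85.6
```

Run:
```python
from h import *
state(); goto([535,-87.2,16],0)
```

```text
t 7.8 tcp [532.6 -85.6  97.1] rpy [-180.    0.    0.] F [0.5 0.7 0.5] w 85.6 q6 [-22.  15. 103.   0.  62.  68.]
goto [535.  -87.2  16. ] xyz cm [0.24 0.17 8.11] turn [-0.  0.  0.]
```

Descend, grip and lift to about z = 140.

Request:
play_rows --plan '[{"ax": 0,"ay": 0,"az": 0,"x": 0.2,"y": 0.2,"z": 4,"grip": 1},{"ax": 0,"ay": 0,"az": 0,"x": 0.2,"y": 0.2,"z": 8.1,"grip": 1},{"ax": 0,"ay": 0,"az": 0,"x": 0.2,"y": 0.2,"z": 8.1,"grip": 1},{"ax": 0,"ay": 0,"az": 0,"x": 0.2,"y": 0.2,"z": 8.1,"grip": 0.2},{"ax": 0,"ay": 0,"az": 0,"x": 0.2,"y": 0.2,"z": 8.1,"grip": 0.2},{"ax": 0,"ay": 0,"az": 0,"x": 0.2,"y": 0.2,"z": 8.1,"grip": 0.2},{"ax": 0,"ay": 0,"az": 0,"x": 0.2,"y": 0.2,"z": 8.1,"grip": 0.2},{"ax": 0,"ay": 0,"az": 0,"x": 0.2,"y": 0.2,"z": 8.1,"grip": 0.2},{"ax": 0,"ay": 0,"az": 0,"x": 0.2,"y": 0.2,"z": 8.1,"grip": 0.2}]'

```text
t: 8.93
tool_pos: [536.2, -88.1, 18.1]
ee_rot: [180.0, -0.2, 0.0]
wrist_force: [-0.5, 1.1, 7.2]
width: 39.3
```

Run:
```python
from h import *
state(); goto([506,327,150],1.4)
```

```text
t 8.93 tcp [536.2 -88.1  18.1] rpy [180.   -0.2   0. ] F [-0.5  1.1  7.2] w 39.3 q6 [-22.  23. 104.   0.  53.  68.]
goto [506 327 150] xyz cm [ -2.96 -41.5  -13.22] turn [ 0.  -0.2 -1.4]
```

Request:
play_rows --plan '[{"ax": 0,"ay": 0,"az": 0,"x": 0,"y": 0,"z": -6,"grip": 0.2},{"ax": 0,"ay": 0,"az": 0,"x": 0,"y": 0,"z": -12,"grip": 0.2},{"ax": 0,"ay": 0,"az": -1.4,"x": -3,"y": -41.5,"z": -14,"grip": 0.2},{"ax": 0,"ay": 0,"az": -1.4,"x": -3,"y": -41.5,"z": -14,"grip": 0.2},{"ax": 0,"ay": 0,"az": -1.4,"x": -3,"y": -41.5,"z": -14,"grip": 0.2},{"ax": 0,"ay": 0,"az": -1.4,"x": -3,"y": -41.5,"z": -14,"grip": 0.2},{"ax": 0,"ay": 0,"az": -1.4,"x": -3,"y": -41.5,"z": -14,"grip": 0.2},{"ax": 0,"ay": 0,"az": -1.4,"x": -3,"y": -41.5,"z": -14,"grip": 0.2},{"ax": 0,"ay": 0,"az": -1.4,"x": -3,"y": -41.5,"z": -14,"grip": 0.2},{"ax": 0,"ay": 0,"az": -1.4,"x": -3,"y": -41.5,"z": -14,"grip": 0.2},{"ax": 0,"ay": 0,"az": -1.4,"x": -3,"y": -41.5,"z": -14,"grip": 0.2},{"ax": 0,"ay": 0,"az": -1.4,"x": -3,"y": -41.5,"z": -14,"grip": 0.2}]'

```text
t: 10.42
tool_pos: [505.7, 325.7, 157.7]
ee_rot: [179.9, -0.1, 1.3]
wrist_force: [0.6, -0.2, -1.1]
width: 39.5
```

Run:
```python
from h import *
state(); goto([506,327,26],1.4)
```

```text
t 10.43 tcp [505.7 325.7 157.7] rpy [ 1.799e+02 -1.000e-01  1.300e+00] F [ 0.6 -0.2 -1.1] w 39.5 q6 [ 22.  18.  92.  -0.  70. 110.]
goto [506 327  26] xyz cm [-0.   -0.15 13.17] turn [ 0.1 -0.1 -0.1]
```

Request:
play_rows --plan '[{"ax": 0,"ay": 0,"az": 0,"x": 0,"y": -0.1,"z": 6,"grip": 0.2},{"ax": 0,"ay": 0,"az": 0,"x": 0,"y": -0.1,"z": 10.5,"grip": 0.2},{"ax": 0,"ay": 0,"az": 0,"x": 0,"y": -0.1,"z": 12.7,"grip": 0.2},{"ax": 0,"ay": 0,"az": 0,"x": 0,"y": -0.1,"z": 13.3,"grip": 0.2},{"ax": 0,"ay": 0,"az": 0,"x": 0,"y": -0.1,"z": 13.3,"grip": 0.2},{"ax": 0,"ay": 0,"az": 0,"x": 0,"y": -0.1,"z": 13.3,"grip": 0.7},{"ax": 0,"ay": 0,"az": 0,"x": 0,"y": -0.1,"z": 13.3,"grip": 0.7},{"ax": 0,"ay": 0,"az": 0,"x": 0,"y": -0.1,"z": 13.3,"grip": 0.7},{"ax": 0,"ay": 0,"az": 0,"x": 0,"y": 0,"z": 7,"grip": 0.7},{"ax": 0,"ay": 0,"az": 0,"x": 0,"y": 0,"z": 1,"grip": 0.7},{"ax": 0,"ay": 0,"az": 0,"x": 0,"y": 0,"z": 0,"grip": 0.7}]'

```text
t: 11.8
tool_pos: [508.9, 327.1, 163.6]
ee_rot: [-179.9, -0.7, 1.4]
wrist_force: [0.1, 0.2, -0.4]
width: 59.7
```

```bash
cat >> h.py <<'E'
def look(k):
    state(); im=grab("side","s%s"%k); t=grab("top","t%s"%k)
    for o in cass(t):
        if o[5]>60 and o[2][1]<200: print(*o)
    b=np.hstack([im[110:350,130:330],t[90:300,100:400][:, :][:240]]) if False else None
    A=cv2.resize(im[110:350,130:330],None,fx=1.75,fy=1.75); B=cv2.resize(t[80:300,100:410],None,fx=1.4,fy=1.4)
    H=max(A.shape[0],B.shape[0]); C=np.zeros((H,A.shape[1]+B.shape[1],3),np.uint8); C[:A.shape[0],:A.shape[1]]=A; C[:B.shape[0],A.shape[1]:]=B
    cv2.imwrite("pics/c%s.png"%k,C[:,:,::-1])
E
python3 - <<'E'
from h import *
look(5); goto([643.8,29.6,150],9)
E
```

```text
t 11.8 tcp [508.9 327.1 163.6] rpy [-179.9   -0.7    1.4] F [ 0.1  0.2 -0.4] w 59.7 q6 [ 22.  17.  92.  -0.  70. 110.]
green [259.1 176.5] [605.2  -3.9] 9.9 60 141
red [245.4 194.8] [543.7  43.2] 6.8 55 119
red [252.6 224.9] [442.8  20.7] -12.1 58 123
red [284.5 228. ] [430.7 -84.5] -1.8 66 113
goto [643.8  29.6 150. ] xyz cm [13.   29.97  1.04] turn [ 0.  -0.3 -7.7]
```

View pics/c5.png

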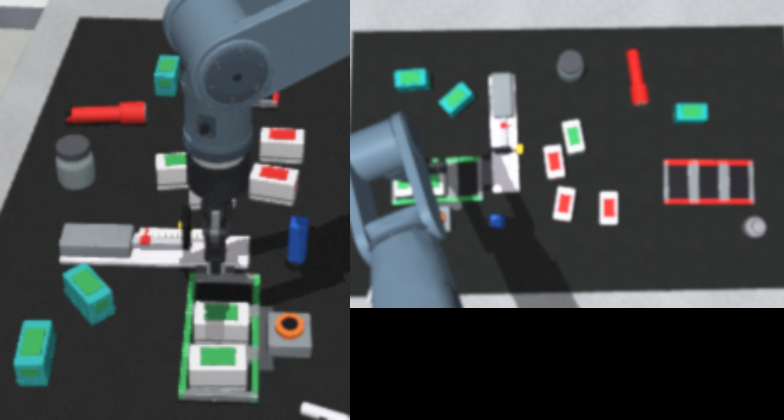

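One green cassette has been knocked aside. It is now at top (259,176), which is world (605,-4), so I re-target it there.

Run:
```python
from h import *
goto([604.5,-3.6,150],9.5)
```

```text
goto [604.5  -3.6 150. ] xyz cm [ 8.99 33.2   1.01] turn [ 0.  -0.3 -8.2]
```

Request:
play_rows --plan '[{"ax": 0,"ay": -0.5,"az": -8,"x": 9,"y": 33.2,"z": 1,"grip": 1},{"ax": 0,"ay": -0.5,"az": -8,"x": 9,"y": 33.2,"z": 1,"grip": 1},{"ax": 0,"ay": -0.5,"az": -8,"x": 9,"y": 33.2,"z": 1,"grip": 1},{"ax": 0,"ay": -0.5,"az": -8,"x": 9,"y": 33.2,"z": 1,"grip": 1},{"ax": 0,"ay": -0.5,"az": -8,"x": 9,"y": 33.2,"z": 1,"grip": 1},{"ax": 0,"ay": -0.5,"az": -8,"x": 9,"y": 33.2,"z": 1,"grip": 1},{"ax": 0,"ay": -0.5,"az": -8,"x": 9,"y": 33.2,"z": 4,"grip": 1},{"ax": 0,"ay": -0.5,"az": -8,"x": 9,"y": 33.2,"z": 6,"grip": 1},{"ax": 0,"ay": -0.5,"az": -8,"x": 9,"y": 33.2,"z": 6,"grip": 1},{"ax": 0,"ay": -0.5,"az": -8,"x": 9,"y": 33.2,"z": 6,"grip": 1}]'

```text
t: 13.15
tool_pos: [604.9, -3.0, 100.2]
ee_rot: [180.0, 0.2, 9.4]
wrist_force: [-0.0, -0.6, -0.3]
width: 85.2
```

Run:
```python
from h import *
state();goto([604.5,-3.6,16],9.5)
si=grab("side","s6")
for ce,st,m in blobs(si,"green",20):
    if ce[1]<250: print(ce.round(1),onz("side",ce,48).round(1),st[4])
```

```text
t 13.15 tcp [604.9  -3.  100.2] rpy [180.    0.2   9.4] F [-0.  -0.6 -0.3] w 85.2 q6 [-11.  22.  93.  -0.  65.  69.]
goto [604.5  -3.6  16. ] xyz cm [-0.03  0.06  8.42] turn [ 0.   0.2 -0.1]
[231.2 200.8] [604.  -3.  48.] 63
```

View pics/s6.png

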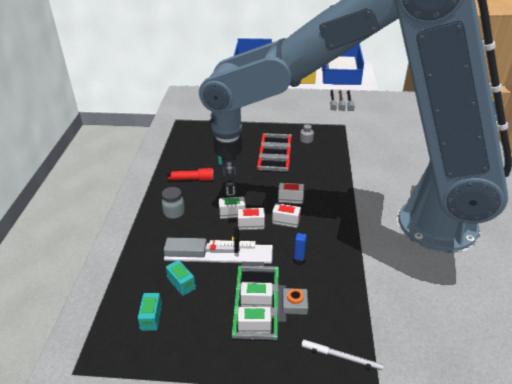

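The side view confirms the cassette at (604,-3), with the gripper directly above it.

Request:
play_rows --plan '[{"ax": 0,"ay": 0,"az": 0,"x": 0,"y": 0,"z": 4,"grip": 1},{"ax": 0,"ay": 0,"az": 0,"x": 0,"y": 0,"z": 8.4,"grip": 1},{"ax": 0,"ay": 0,"az": 0,"x": 0,"y": 0,"z": 8.4,"grip": 1},{"ax": 0,"ay": 0,"az": 0,"x": 0,"y": 0,"z": 8.4,"grip": 0.2},{"ax": 0,"ay": 0,"az": 0,"x": 0,"y": 0,"z": 8.4,"grip": 0.2},{"ax": 0,"ay": 0,"az": 0,"x": 0,"y": 0,"z": 8.4,"grip": 0.2},{"ax": 0,"ay": 0,"az": 0,"x": 0,"y": 0,"z": 8.4,"grip": 0.2},{"ax": 0,"ay": 0,"az": 0,"x": 0,"y": 0,"z": 8.4,"grip": 0.2},{"ax": 0,"ay": 0,"az": 0,"x": 0,"y": 0,"z": 8.4,"grip": 0.2}]'

```text
t: 14.32
tool_pos: [607.1, -3.5, 19.3]
ee_rot: [179.9, -0.1, 9.4]
wrist_force: [0.1, 0.5, 7.2]
width: 39.3
```

Run:
```python
from h import *
state(); goto([507.8,253,150],1.4)
```

```text
t 14.32 tcp [607.1  -3.5  19.3] rpy [ 1.799e+02 -1.000e-01  9.400e+00] F [0.1 0.5 7.2] w 39.3 q6 [-11.  29.  94.  -0.  56.  69.]
goto [507.8 253.  150. ] xyz cm [ -5.58 -26.9  -13.13] turn [ 0.1 -0.1  8. ]
```

Request:
play_rows --plan '[{"ax": 0,"ay": 0,"az": 0,"x": 0,"y": 0,"z": -6,"grip": 0.2},{"ax": 0,"ay": 0,"az": 0,"x": 0,"y": 0,"z": -12,"grip": 0.2},{"ax": 0,"ay": 0,"az": 8,"x": -5.4,"y": -26.9,"z": -14,"grip": 0.2},{"ax": 0,"ay": 0,"az": 8,"x": -5.4,"y": -26.9,"z": -14,"grip": 0.2},{"ax": 0,"ay": 0,"az": 8,"x": -5.4,"y": -26.9,"z": -14,"grip": 0.2},{"ax": 0,"ay": 0,"az": 8,"x": -5.4,"y": -26.9,"z": -14,"grip": 0.2},{"ax": 0,"ay": 0,"az": 8,"x": -5.4,"y": -26.9,"z": -14,"grip": 0.2},{"ax": 0,"ay": 0,"az": 8,"x": -5.4,"y": -26.9,"z": -14,"grip": 0.2},{"ax": 0,"ay": 0,"az": 8,"x": -5.4,"y": -26.9,"z": -14,"grip": 0.2},{"ax": 0,"ay": 0,"az": 8,"x": -5.4,"y": -26.9,"z": -14,"grip": 0.2}]'

```text
t: 15.58
tool_pos: [510.0, 252.1, 158.6]
ee_rot: [179.9, -0.1, 1.3]
wrist_force: [-0.1, -0.2, -1.7]
width: 39.7
```

Run:
```python
from h import *
state(); goto([509.5,253,27],1.4)
```

```text
t 15.57 tcp [510.  252.1 158.6] rpy [ 1.799e+02 -1.000e-01  1.300e+00] F [-0.1 -0.2 -1.7] w 39.7 q6 [ 14.  14.  97.  -0.  69. 103.]
goto [509.5 253.   27. ] xyz cm [-0.08 -0.12 13.16] turn [ 0.1 -0.1 -0.1]
```

Request:
play_rows --plan '[{"ax": 0,"ay": 0,"az": 0,"x": 0,"y": -0.1,"z": 6,"grip": 0.2},{"ax": 0,"ay": 0,"az": 0,"x": 0,"y": -0.1,"z": 10.5,"grip": 0.2},{"ax": 0,"ay": 0,"az": 0,"x": 0,"y": -0.1,"z": 12.7,"grip": 0.2},{"ax": 0,"ay": 0,"az": 0,"x": 0,"y": -0.1,"z": 13.3,"grip": 0.2},{"ax": 0,"ay": 0,"az": 0,"x": 0,"y": -0.1,"z": 13.3,"grip": 0.2},{"ax": 0,"ay": 0,"az": 0,"x": 0,"y": -0.1,"z": 13.3,"grip": 0.7},{"ax": 0,"ay": 0,"az": 0,"x": 0,"y": -0.1,"z": 13.3,"grip": 0.7},{"ax": 0,"ay": 0,"az": 0,"x": 0,"y": -0.1,"z": 13.3,"grip": 0.7},{"ax": 0,"ay": 0,"az": 0,"x": 0,"y": 0,"z": 7,"grip": 0.7},{"ax": 0,"ay": 0,"az": 0,"x": 0,"y": 0,"z": 1,"grip": 0.7},{"ax": 0,"ay": 0,"az": 0,"x": 0,"y": 0,"z": 0,"grip": 0.7}]'

```text
t: 16.95
tool_pos: [513.2, 253.1, 164.2]
ee_rot: [-180.0, -0.7, 1.3]
wrist_force: [-0.2, 0.2, -0.1]
width: 59.8
```

Run:
```python
from h import *
look(7); goto([543,43,150],7)
```

```text
t 16.95 tcp [513.2 253.1 164.2] rpy [-180.    -0.7    1.3] F [-0.2  0.2 -0.1] w 59.8 q6 [ 14.  14.  97.  -0.  69. 103.]
red [245.4 194.8] [543.7  43.2] 6.8 55 118
red [252.6 224.9] [442.8  20.7] -12.1 58 123
red [284.5 228. ] [430.7 -84.5] -1.8 66 113
goto [543  43 150] xyz cm [ 2.71 21.01  1.08] turn [ 0.1 -0.3 -5.7]
```

View pics/c7.png

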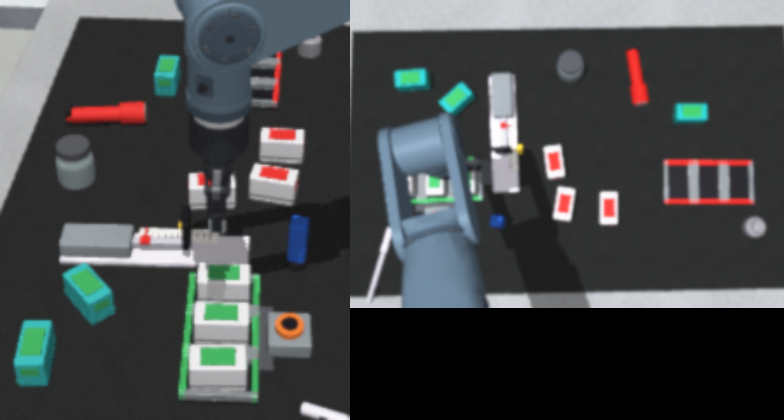

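All three green cassettes are in the travel tray and the red ones haven't moved. I take the red at (543,43) next.

Request:
play_rows --plan '[{"ax": 0,"ay": -0.5,"az": -5.7,"x": 2.6,"y": 21,"z": 1,"grip": 1},{"ax": 0,"ay": -0.5,"az": -5.7,"x": 2.6,"y": 21,"z": 1,"grip": 1},{"ax": 0,"ay": -0.5,"az": -5.7,"x": 2.6,"y": 21,"z": 1,"grip": 1},{"ax": 0,"ay": -0.5,"az": -5.7,"x": 2.6,"y": 21,"z": 1,"grip": 1},{"ax": 0,"ay": -0.5,"az": -5.7,"x": 2.6,"y": 21,"z": 4,"grip": 1},{"ax": 0,"ay": -0.5,"az": -5.7,"x": 2.6,"y": 21,"z": 7,"grip": 1},{"ax": 0,"ay": -0.5,"az": -5.7,"x": 2.6,"y": 21,"z": 7,"grip": 1},{"ax": 0,"ay": -0.5,"az": -5.7,"x": 2.6,"y": 21,"z": 7,"grip": 1}]'

```text
t: 18.05
tool_pos: [542.0, 43.2, 90.5]
ee_rot: [179.9, 0.2, 7.0]
wrist_force: [0.5, 0.1, 0.1]
width: 85.3
```

Run:
```python
from h import *
state(); goto([543,43,16],7)
```

```text
t 18.05 tcp [542.   43.2  90.5] rpy [179.9   0.2   7. ] F [0.5 0.1 0.1] w 85.3 q6 [ -8.  16. 103.  -0.  61.  75.]
goto [543  43  16] xyz cm [0.13 0.02 7.45] turn [0.1 0.2 0. ]
```

Request:
play_rows --plan '[{"ax": 0,"ay": 0,"az": 0,"x": 0,"y": 0,"z": 4,"grip": 1},{"ax": 0,"ay": 0,"az": 0,"x": 0,"y": 0,"z": 7.4,"grip": 1},{"ax": 0,"ay": 0,"az": 0,"x": 0,"y": 0,"z": 7.4,"grip": 1},{"ax": 0,"ay": 0,"az": 0,"x": 0,"y": 0,"z": 7.4,"grip": 0.2},{"ax": 0,"ay": 0,"az": 0,"x": 0,"y": 0,"z": 7.4,"grip": 0.2},{"ax": 0,"ay": 0,"az": 0,"x": 0,"y": 0,"z": 7.4,"grip": 0.2},{"ax": 0,"ay": 0,"az": 0,"x": 0,"y": 0,"z": 7.4,"grip": 0.2},{"ax": 0,"ay": 0,"az": 0,"x": 0,"y": 0,"z": 7.4,"grip": 0.2},{"ax": 0,"ay": 0,"az": 0,"x": 0,"y": 0,"z": 7.4,"grip": 0.2}]'

```text
t: 19.18
tool_pos: [543.3, 42.8, 18.4]
ee_rot: [179.9, 0.1, 7.0]
wrist_force: [-0.8, -0.0, 7.2]
width: 39.9
```

Run:
```python
from h import *
state(); goto([489.6,-405,150],-1.1)
```

```text
t 19.18 tcp [543.3  42.8  18.4] rpy [1.799e+02 1.000e-01 7.000e+00] F [-0.8 -0.   7.2] w 39.9 q6 [ -8.  23. 104.  -0.  53.  75.]
goto [ 489.6 -405.   150. ] xyz cm [-10.83  43.81 -13.08] turn [0.1 0.  8.1]
```

Request:
play_rows --plan '[{"ax": 0,"ay": 0,"az": 0,"x": 0,"y": 0,"z": -6,"grip": 0.2},{"ax": 0,"ay": 0,"az": 0,"x": 0,"y": 0,"z": -12,"grip": 0.2},{"ax": 0,"ay": 0,"az": 8.1,"x": -10.8,"y": 43.8,"z": -14,"grip": 0.2},{"ax": 0,"ay": 0,"az": 8.1,"x": -10.8,"y": 43.8,"z": -14,"grip": 0.2},{"ax": 0,"ay": 0,"az": 8.1,"x": -10.8,"y": 43.8,"z": -14,"grip": 0.2},{"ax": 0,"ay": 0,"az": 8.1,"x": -10.8,"y": 43.8,"z": -14,"grip": 0.2},{"ax": 0,"ay": 0,"az": 8.1,"x": -10.8,"y": 43.8,"z": -14,"grip": 0.2},{"ax": 0,"ay": 0,"az": 8.1,"x": -10.8,"y": 43.8,"z": -14,"grip": 0.2},{"ax": 0,"ay": 0,"az": 8.1,"x": -10.8,"y": 43.8,"z": -14,"grip": 0.2},{"ax": 0,"ay": 0,"az": 8.1,"x": -10.8,"y": 43.8,"z": -14,"grip": 0.2},{"ax": 0,"ay": 0,"az": 8.1,"x": -10.8,"y": 43.8,"z": -14,"grip": 0.2},{"ax": 0,"ay": 0,"az": 8.1,"x": -10.8,"y": 43.8,"z": -14,"grip": 0.2}]'

```text
t: 20.68
tool_pos: [490.1, -402.9, 158.9]
ee_rot: [180.0, 0.1, -1.0]
wrist_force: [-0.2, 1.2, -1.4]
width: 39.6
```

Run:
```python
from h import *
state(); goto([489.6,-405,26],-1.1)
```

```text
t 20.68 tcp [ 490.1 -402.9  158.9] rpy [ 1.8e+02  1.0e-01 -1.0e+00] F [-0.2  1.2 -1.4] w 39.6 q6 [-50.  22.  87.  -0.  72.  41.]
goto [ 489.6 -405.    26. ] xyz cm [-0.03  0.21 13.29] turn [0.  0.1 0.1]
```

Request:
play_rows --plan '[{"ax": 0,"ay": 0,"az": 0,"x": 0,"y": 0.2,"z": 6,"grip": 0.2},{"ax": 0,"ay": 0,"az": 0,"x": 0,"y": 0.2,"z": 10.5,"grip": 0.2},{"ax": 0,"ay": 0,"az": 0,"x": 0,"y": 0.2,"z": 12.8,"grip": 0.2},{"ax": 0,"ay": 0,"az": 0,"x": 0,"y": 0.2,"z": 13.4,"grip": 0.2},{"ax": 0,"ay": 0,"az": 0,"x": 0,"y": 0.2,"z": 13.4,"grip": 0.2},{"ax": 0,"ay": 0,"az": 0,"x": 0,"y": 0.2,"z": 13.4,"grip": 0.7},{"ax": 0,"ay": 0,"az": 0,"x": 0,"y": 0.2,"z": 13.4,"grip": 0.7},{"ax": 0,"ay": 0,"az": 0,"x": 0,"y": 0.2,"z": 13.4,"grip": 0.7},{"ax": 0,"ay": 0,"az": 0,"x": 0,"y": 0,"z": 7,"grip": 0.7},{"ax": 0,"ay": 0,"az": 0,"x": 0,"y": 0,"z": 1,"grip": 0.7},{"ax": 0,"ay": 0,"az": 0,"x": 0,"y": 0,"z": 0,"grip": 0.7}]'

```text
t: 22.05
tool_pos: [492.3, -405.4, 165.0]
ee_rot: [179.5, -0.3, -1.0]
wrist_force: [-0.2, -0.9, -0.4]
width: 60.0
```

Run:
```python
from h import *
look(8); goto([442,20.7,150],-12)
```

```text
t 22.05 tcp [ 492.3 -405.4  165. ] rpy [179.5  -0.3  -1. ] F [-0.2 -0.9 -0.4] w 60.0 q6 [-50.  21.  86.  -0.  72.  41.]
red [252.6 224.9] [442.8  20.8] -12.0 59 113
red [284.5 228. ] [430.7 -84.5] -1.8 66 108
goto [442.   20.7 150. ] xyz cm [ -5.61 -42.35   0.95] turn [ 0.2 -0.1 11. ]
```

View pics/c8.png

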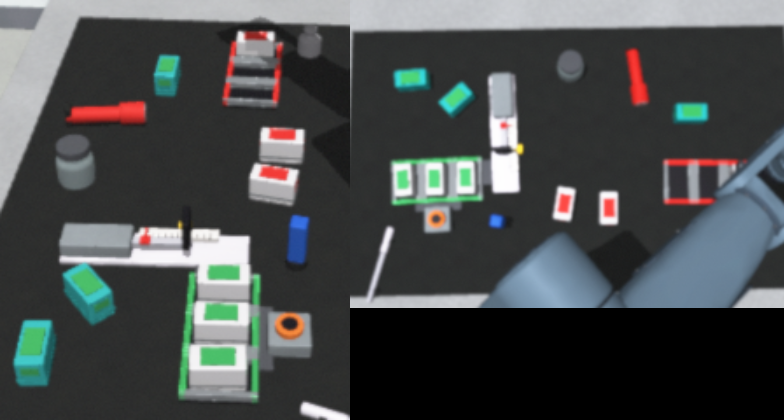

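The first red cassette is seated (side crop (256,42)) and all three greens are flat. Next is the red at (442,21).

Request:
play_rows --plan '[{"ax": 0,"ay": 0,"az": 11,"x": -5.6,"y": -42.3,"z": 1,"grip": 1},{"ax": 0,"ay": 0,"az": 11,"x": -5.6,"y": -42.3,"z": 1,"grip": 1},{"ax": 0,"ay": 0,"az": 11,"x": -5.6,"y": -42.3,"z": 1,"grip": 1},{"ax": 0,"ay": 0,"az": 11,"x": -5.6,"y": -42.3,"z": 1,"grip": 1},{"ax": 0,"ay": 0,"az": 11,"x": -5.6,"y": -42.3,"z": 1,"grip": 1},{"ax": 0,"ay": 0,"az": 11,"x": -5.6,"y": -42.3,"z": 1,"grip": 1},{"ax": 0,"ay": 0,"az": 11,"x": -5.6,"y": -42.3,"z": 1,"grip": 1},{"ax": 0,"ay": 0,"az": 11,"x": -5.6,"y": -42.3,"z": 1,"grip": 1},{"ax": 0,"ay": 0,"az": 11,"x": -5.6,"y": -42.3,"z": 4,"grip": 1},{"ax": 0,"ay": 0,"az": 11,"x": -5.6,"y": -42.3,"z": 7,"grip": 1},{"ax": 0,"ay": 0,"az": 11,"x": -5.6,"y": -42.3,"z": 7,"grip": 1},{"ax": 0,"ay": 0,"az": 11,"x": -5.6,"y": -42.3,"z": 7,"grip": 1}]'

```text
t: 23.65
tool_pos: [442.3, 19.3, 89.6]
ee_rot: [179.8, -0.1, -12.0]
wrist_force: [0.9, 0.1, 0.2]
width: 85.3
```

Run:
```python
from h import *
state(); goto([442,21,16],-12)
```

```text
t 23.65 tcp [442.3  19.3  89.6] rpy [ 1.798e+02 -1.000e-01 -1.200e+01] F [0.9 0.1 0.2] w 85.3 q6 [-13.   4. 117.  -0.  58.  89.]
goto [442  21  16] xyz cm [-0.07 -0.19  7.36] turn [ 0.2 -0.1 -0. ]
```

Request:
play_rows --plan '[{"ax": 0,"ay": 0,"az": 0,"x": -0.1,"y": -0.2,"z": 4,"grip": 1},{"ax": 0,"ay": 0,"az": 0,"x": -0.1,"y": -0.2,"z": 7.4,"grip": 1},{"ax": 0,"ay": 0,"az": 0,"x": -0.1,"y": -0.2,"z": 7.4,"grip": 1},{"ax": 0,"ay": 0,"az": 0,"x": -0.1,"y": -0.2,"z": 7.4,"grip": 0.2},{"ax": 0,"ay": 0,"az": 0,"x": -0.1,"y": -0.2,"z": 7.4,"grip": 0.2},{"ax": 0,"ay": 0,"az": 0,"x": -0.1,"y": -0.2,"z": 7.4,"grip": 0.2},{"ax": 0,"ay": 0,"az": 0,"x": -0.1,"y": -0.2,"z": 7.4,"grip": 0.2},{"ax": 0,"ay": 0,"az": 0,"x": -0.1,"y": -0.2,"z": 7.4,"grip": 0.2},{"ax": 0,"ay": 0,"az": 0,"x": -0.1,"y": -0.2,"z": 7.4,"grip": 0.2}]'

```text
t: 24.78
tool_pos: [443.2, 20.9, 17.3]
ee_rot: [179.8, -0.2, -12.0]
wrist_force: [-1.8, -0.2, 7.8]
width: 39.6
```

Run:
```python
from h import *
state(); goto([491,-331,150],-1.1)
```

```text
t 24.77 tcp [443.2  20.9  17.3] rpy [179.8  -0.2 -12. ] F [-1.8 -0.2  7.8] w 39.6 q6 [-13.  13. 119.  -0.  48.  90.]
goto [ 491 -331  150] xyz cm [ 12.06  33.46 -13.11] turn [  0.2  -0.2 -10.9]
```

Request:
play_rows --plan '[{"ax": 0,"ay": 0,"az": 0,"x": 0,"y": 0,"z": -6,"grip": 0.2},{"ax": 0,"ay": 0,"az": 0,"x": 0,"y": 0,"z": -12,"grip": 0.2},{"ax": 0,"ay": 0,"az": -10.9,"x": 12.1,"y": 33.5,"z": -14,"grip": 0.2},{"ax": 0,"ay": 0,"az": -10.9,"x": 12.1,"y": 33.5,"z": -14,"grip": 0.2},{"ax": 0,"ay": 0,"az": -10.9,"x": 12.1,"y": 33.5,"z": -14,"grip": 0.2},{"ax": 0,"ay": 0,"az": -10.9,"x": 12.1,"y": 33.5,"z": -14,"grip": 0.2},{"ax": 0,"ay": 0,"az": -10.9,"x": 12.1,"y": 33.5,"z": -14,"grip": 0.2},{"ax": 0,"ay": 0,"az": -10.9,"x": 12.1,"y": 33.5,"z": -14,"grip": 0.2},{"ax": 0,"ay": 0,"az": -10.9,"x": 12.1,"y": 33.5,"z": -14,"grip": 0.2},{"ax": 0,"ay": 0,"az": -10.9,"x": 12.1,"y": 33.5,"z": -14,"grip": 0.2},{"ax": 0,"ay": 0,"az": -10.9,"x": 12.1,"y": 33.5,"z": -14,"grip": 0.2}]'

```text
t: 26.15
tool_pos: [491.2, -329.9, 158.8]
ee_rot: [179.8, -0.2, -1.0]
wrist_force: [0.6, -0.3, -1.0]
width: 39.2
```

Run:
```python
from h import *
state(); goto([491,-331,25],-1.1)
```

```text
t 26.15 tcp [ 491.2 -329.9  158.8] rpy [179.8  -0.2  -1. ] F [ 0.6 -0.3 -1. ] w 39.2 q6 [-45.  16.  94.  -0.  70.  46.]
goto [ 491 -331   25] xyz cm [-0.06  0.07 13.38] turn [ 0.2 -0.2  0.1]
```

Request:
play_rows --plan '[{"ax": 0,"ay": 0,"az": 0,"x": 0,"y": 0.1,"z": 6,"grip": 0.2},{"ax": 0,"ay": 0,"az": 0,"x": 0,"y": 0.1,"z": 10.5,"grip": 0.2},{"ax": 0,"ay": 0,"az": 0,"x": 0,"y": 0.1,"z": 12.8,"grip": 0.2},{"ax": 0,"ay": 0,"az": 0,"x": 0,"y": 0.1,"z": 13.5,"grip": 0.2},{"ax": 0,"ay": 0,"az": 0,"x": 0,"y": 0.1,"z": 13.5,"grip": 0.2},{"ax": 0,"ay": 0,"az": 0,"x": 0,"y": 0.1,"z": 13.5,"grip": 0.7},{"ax": 0,"ay": 0,"az": 0,"x": 0,"y": 0.1,"z": 13.5,"grip": 0.7},{"ax": 0,"ay": 0,"az": 0,"x": 0,"y": 0.1,"z": 13.5,"grip": 0.7},{"ax": 0,"ay": 0,"az": 0,"x": 0,"y": 0,"z": 7,"grip": 0.7},{"ax": 0,"ay": 0,"az": 0,"x": 0,"y": 0,"z": 1,"grip": 0.7},{"ax": 0,"ay": 0,"az": 0,"x": 0,"y": 0,"z": 0,"grip": 0.7}]'

```text
t: 27.52
tool_pos: [493.7, -332.3, 164.8]
ee_rot: [179.4, -0.6, -1.0]
wrist_force: [0.5, 0.0, -0.5]
width: 59.6
```

Run:
```python
from h import *
look(9); goto([430,-85,150],-1)
```

```text
t 27.52 tcp [ 493.7 -332.3  164.8] rpy [179.4  -0.6  -1. ] F [ 0.5  0.  -0.5] w 59.6 q6 [-45.  16.  93.  -0.  70.  46.]
red [284.5 228. ] [430.7 -84.5] -1.8 66 108
goto [430 -85 150] xyz cm [ -6.65 -24.46   0.89] turn [ 0.3 -0.3 -0. ]
```

View pics/c9.png

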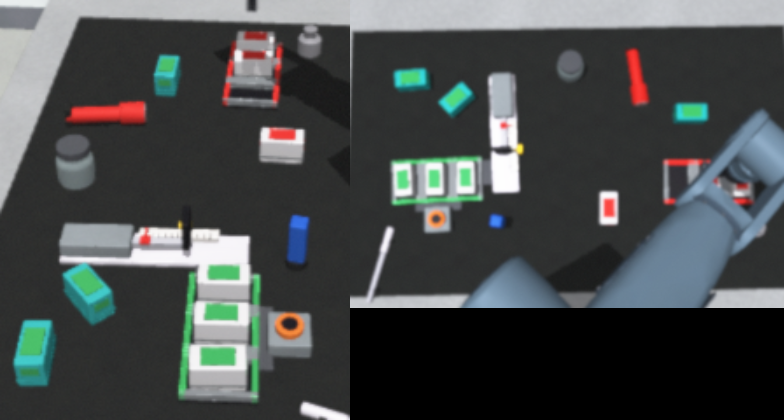

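The second red cassette is seated. The last one is at top (284,228), world (430,-85).

Request:
play_rows --plan '[{"ax": 0.3,"ay": -0.3,"az": 0,"x": -6.6,"y": -24.5,"z": 1,"grip": 1},{"ax": 0.3,"ay": -0.3,"az": 0,"x": -6.6,"y": -24.5,"z": 1,"grip": 1},{"ax": 0.3,"ay": -0.3,"az": 0,"x": -6.6,"y": -24.5,"z": 1,"grip": 1},{"ax": 0.3,"ay": -0.3,"az": 0,"x": -6.6,"y": -24.5,"z": 1,"grip": 1},{"ax": 0.3,"ay": -0.3,"az": 0,"x": -6.6,"y": -24.5,"z": 1,"grip": 1},{"ax": 0.3,"ay": -0.3,"az": 0,"x": -6.6,"y": -24.5,"z": 4,"grip": 1},{"ax": 0.3,"ay": -0.3,"az": 0,"x": -6.6,"y": -24.5,"z": 7,"grip": 1},{"ax": 0.3,"ay": -0.3,"az": 0,"x": -6.6,"y": -24.5,"z": 7,"grip": 1},{"ax": 0.3,"ay": -0.3,"az": 0,"x": -6.6,"y": -24.5,"z": 7,"grip": 1}]'

```text
t: 28.75
tool_pos: [431.0, -85.5, 89.0]
ee_rot: [180.0, 0.0, -1.1]
wrist_force: [0.9, 0.2, -0.0]
width: 85.6
```

Run:
```python
from h import *
state(); goto([429.5,-85,16],-1)
```

```text
t 28.75 tcp [431.  -85.5  89. ] rpy [180.    0.   -1.1] F [ 0.9  0.2 -0. ] w 85.6 q6 [-27.   4. 118.  -0.  58.  64.]
goto [429.5 -85.   16. ] xyz cm [-0.15 -0.05  7.3 ] turn [ 0.   0.  -0.1]
```

Request:
play_rows --plan '[{"ax": 0,"ay": 0,"az": 0,"x": -0.2,"y": 0,"z": 4,"grip": 1},{"ax": 0,"ay": 0,"az": 0,"x": -0.2,"y": 0,"z": 7.3,"grip": 1},{"ax": 0,"ay": 0,"az": 0,"x": -0.2,"y": 0,"z": 7.3,"grip": 1},{"ax": 0,"ay": 0,"az": 0,"x": -0.2,"y": 0,"z": 7.3,"grip": 0.2},{"ax": 0,"ay": 0,"az": 0,"x": -0.2,"y": 0,"z": 7.3,"grip": 0.2},{"ax": 0,"ay": 0,"az": 0,"x": -0.2,"y": 0,"z": 7.3,"grip": 0.2},{"ax": 0,"ay": 0,"az": 0,"x": -0.2,"y": 0,"z": 7.3,"grip": 0.2},{"ax": 0,"ay": 0,"az": 0,"x": -0.2,"y": 0,"z": 7.3,"grip": 0.2},{"ax": 0,"ay": 0,"az": 0,"x": -0.2,"y": 0,"z": 7.3,"grip": 0.2}]'

```text
t: 29.88
tool_pos: [430.3, -86.2, 17.6]
ee_rot: [179.9, -0.1, -1.1]
wrist_force: [-0.6, -0.1, 7.9]
width: 39.7
```

Run:
```python
from h import *
state(); goto([492.4,-257,150],-1.1)
```

```text
t 29.88 tcp [430.3 -86.2  17.6] rpy [ 1.799e+02 -1.000e-01 -1.100e+00] F [-0.6 -0.1  7.9] w 39.7 q6 [-27.  12. 119.  -0.  48.  64.]
goto [ 492.4 -257.   150. ] xyz cm [  6.56  16.99 -13.19] turn [ 0.1 -0.1  0. ]
```

Request:
play_rows --plan '[{"ax": 0,"ay": 0,"az": 0,"x": 0,"y": 0,"z": -6,"grip": 0.2},{"ax": 0,"ay": 0,"az": 0,"x": 0,"y": 0,"z": -12,"grip": 0.2},{"ax": 0,"ay": 0,"az": 0,"x": 6.6,"y": 17,"z": -13.5,"grip": 0.2},{"ax": 0,"ay": 0,"az": 0,"x": 6.6,"y": 17,"z": -13.5,"grip": 0.2},{"ax": 0,"ay": 0,"az": 0,"x": 6.6,"y": 17,"z": -13.5,"grip": 0.2},{"ax": 0,"ay": 0,"az": 0,"x": 6.6,"y": 17,"z": -13.5,"grip": 0.2},{"ax": 0,"ay": 0,"az": 0,"x": 6.6,"y": 17,"z": -13.5,"grip": 0.2},{"ax": 0,"ay": 0,"az": 0,"x": 6.6,"y": 17,"z": -13.5,"grip": 0.2}]'

```text
t: 30.88
tool_pos: [492.2, -255.6, 152.7]
ee_rot: [179.9, -0.1, -1.0]
wrist_force: [-0.2, 0.2, -1.4]
width: 39.3
```

Run:
```python
from h import *
state(); goto([492.4,-257,25],-1.1)
```

```text
t 30.88 tcp [ 492.2 -255.6  152.7] rpy [ 1.799e+02 -1.000e-01 -1.000e+00] F [-0.2  0.2 -1.4] w 39.3 q6 [-40.  12.  99.   0.  68.  51.]
goto [ 492.4 -257.    25. ] xyz cm [ 0.    0.13 12.77] turn [ 0.1 -0.1  0.1]
```

Request:
play_rows --plan '[{"ax": 0,"ay": 0,"az": 0,"x": 0,"y": 0.1,"z": 6,"grip": 0.2},{"ax": 0,"ay": 0,"az": 0,"x": 0,"y": 0.1,"z": 10.5,"grip": 0.2},{"ax": 0,"ay": 0,"az": 0,"x": 0,"y": 0.1,"z": 12.3,"grip": 0.2},{"ax": 0,"ay": 0,"az": 0,"x": 0,"y": 0.1,"z": 12.9,"grip": 0.2},{"ax": 0,"ay": 0,"az": 0,"x": 0,"y": 0.1,"z": 12.9,"grip": 0.2},{"ax": 0,"ay": 0,"az": 0,"x": 0,"y": 0.1,"z": 12.9,"grip": 0.7},{"ax": 0,"ay": 0,"az": 0,"x": 0,"y": 0.1,"z": 12.9,"grip": 0.7},{"ax": 0,"ay": 0,"az": 0,"x": 0,"y": 0.1,"z": 12.9,"grip": 0.7},{"ax": 0,"ay": 0,"az": 0,"x": 0,"y": 0,"z": 7,"grip": 0.7},{"ax": 0,"ay": 0,"az": 0,"x": 0,"y": 0,"z": 1,"grip": 0.7},{"ax": 0,"ay": 0,"az": 0,"x": -6,"y": -6,"z": -1,"grip": 0.7},{"ax": 0,"ay": 0,"az": 0,"x": -12,"y": -12,"z": -1,"grip": 1}]'

```text
t: 32.38
tool_pos: [406.7, -167.0, 162.0]
ee_rot: [179.8, -0.3, -1.1]
wrist_force: [0.4, 1.6, 1.3]
width: 76.3
```

Run:
```python
from h import *
look(10); im=cv2.imread("pics/t10.png")[:,:,::-1]; si=cv2.imread("pics/s10.png")[:,:,::-1]
b=cv2.resize(im[180:250,125:235],None,fx=7,fy=7,interpolation=cv2.INTER_CUBIC); cv2.imwrite("pics/crop5.png",b[:,:,::-1])
b=cv2.resize(si[215:335,150:330],None,fx=4.4,fy=4.4,interpolation=cv2.INTER_CUBIC); cv2.imwrite("pics/crop6.png",b[:,:,::-1])
for n,i in(("top",im),("side",si)):
  for c in("blue","yellow","orange"):
    for ce,st,m in blobs(i,c,4): 
        if 140<ce[0]<320 and 180<ce[1]: print(n,c,ce.round(1),st)
```

```text
t 32.38 tcp [ 406.7 -167.   162. ] rpy [179.8  -0.3  -1.1] F [0.4 1.6 1.3] w 76.3 q6 [-38.  -3. 115.   0.  68.  53.]
red [365.3 194.6] [ 537.4 -358.3] 88.4 87 115
red [335.8 206.7] [ 498.4 -257.4] 12.0 49 69
red [357.7 207.9] [ 493.2 -330.2] 2.1 64 141
red [379.5 207.9] [ 491.7 -403.2] -2.7 65 131
top blue [204.5 237.5] [199 232  13  12 115]
top yellow [221.3 185.9] [219 182   5   9  31]
top orange [161.6 235.9] [156 231  12  11  76]
side blue [299.8 246.1] [294 233  13  28 297]
side yellow [232.4 237.7] [232 236   2   4   7]
side orange [294.8 296.2] [287 289  17  15 145]
```

View pics/c10.png

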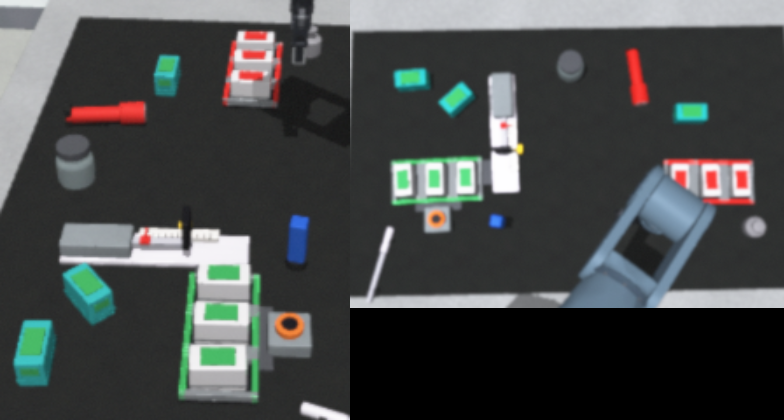

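View pics/crop5.png

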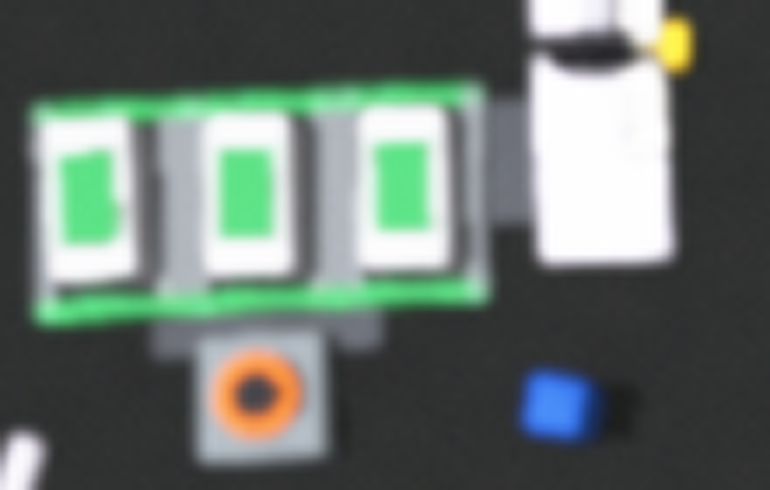

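View pics/crop6.png

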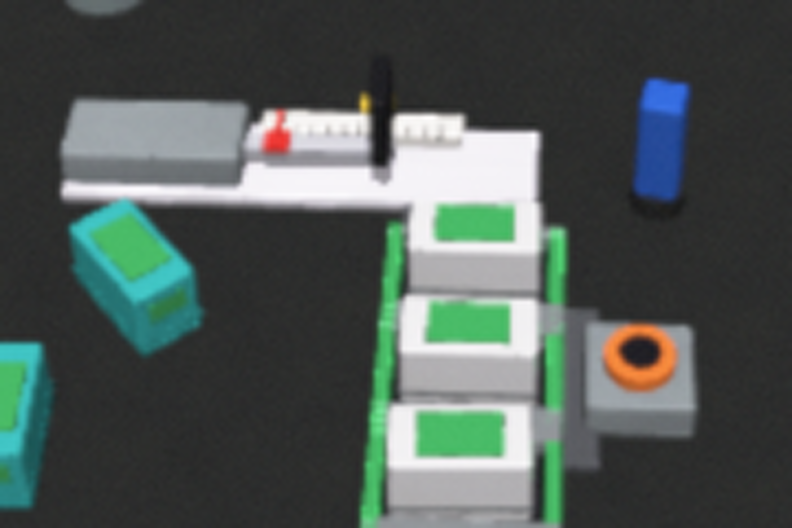

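Run:
```python
from h import *
def o(u,v,s,x,y): return ((u+.5)/s-.5+x,(v+.5)/s-.5+y)
im=cv2.imread("pics/t10.png")[:,:,::-1]; si=cv2.imread("pics/s10.png")[:,:,::-1]
b=cv2.resize(im[225:250,190:220],None,fx=24,fy=24,interpolation=cv2.INTER_CUBIC); cv2.imwrite("pics/p1.png",b[:,:,::-1])
b=cv2.resize(si[228:268,285:320],None,fx=14,fy=14,interpolation=cv2.INTER_CUBIC); cv2.imwrite("pics/p2.png",b[:,:,::-1])
print(onz("top",o(557,405,7,125,180),91), onz("side",o(665,97,4.4,150,215),91))
for c in [(645,78),(690,83),(687,117),(640,110)]: print(onz("side",o(*c,4.4,150,215),91).round(1))
```

```text
[402.73393578 175.75166767  91.        ] [401.30060159 180.75471147  91.        ]
[413.1 165.4  91. ]
[386.7 167.8  91. ]
[388.6 196.6  91. ]
[415.7 192.7  91. ]
```

View pics/p1.png

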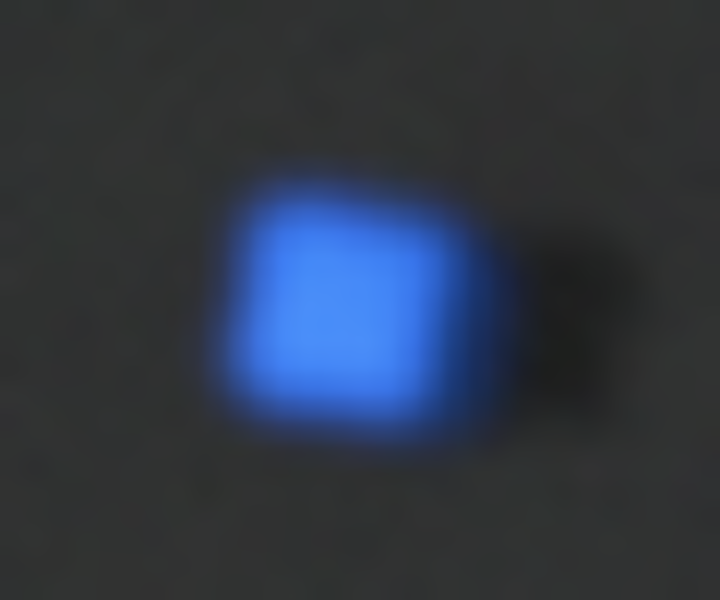

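View pics/p2.png

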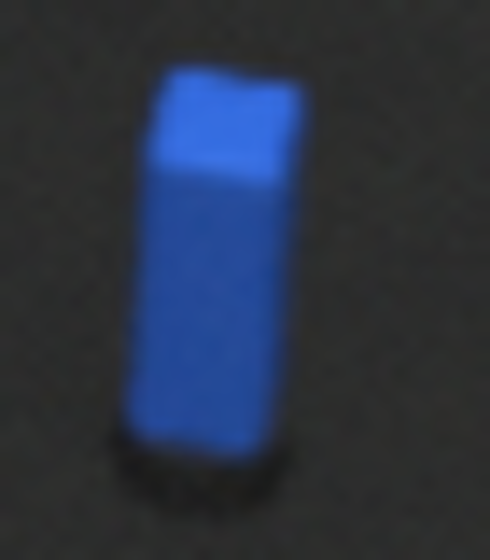

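Run:
```python
from h import *
def o(u,v,s,x,y): return ((u+.5)/s-.5+x,(v+.5)/s-.5+y)
c=[onz("top",o(*p,24,190,225),91)[:2] for p in [(243,188),(462,208),(440,428),(222,412)]]
d=[onz("side",o(*p,14,285,228),91)[:2] for p in [(168,70),(303,84),(286,182),(149,168)]]
for q in(c,d):
    q=np.array(q); print(q.round(1).tolist(),q.mean(0)); 
    print([round(float(np.degrees(np.arctan2(*(q[(i+1)%4]-q[i])[::-1]))),1) for i in range(4)])
goto([402,177,150],-7)
```

```text
[[419.2, 190.1], [416.0, 161.0], [386.9, 163.9], [389.5, 192.9]] [402.8834479  176.96984421]
[-96.3, 174.2, 84.8, -5.3]
[[412.3, 166.1], [387.4, 168.1], [390.6, 194.3], [415.4, 192.4]] [401.39776773 180.19570479]
[175.4, 83.1, -4.4, -96.8]
goto [402 177 150] xyz cm [ -0.5  -33.86   0.95] turn [-0.1  0.2  6.1]
```

Request:
play_rows --plan '[{"ax": 0,"ay": 0,"az": 4.5,"x": -0.5,"y": -34,"z": 0,"grip": 1},{"ax": 0,"ay": 0,"az": 4.5,"x": -0.5,"y": -34,"z": 0,"grip": 1},{"ax": 0,"ay": 0,"az": 4.5,"x": -0.5,"y": -34,"z": 0,"grip": 1},{"ax": 0,"ay": 0,"az": 4.5,"x": -0.5,"y": -34,"z": 0,"grip": 1},{"ax": 0,"ay": 0,"az": 4.5,"x": -0.5,"y": -34,"z": 0,"grip": 1},{"ax": 0,"ay": 0,"az": 4.5,"x": -0.5,"y": -34,"z": 0,"grip": 1},{"ax": 0,"ay": 0,"az": 4.5,"x": -0.5,"y": -34,"z": 0,"grip": 1},{"ax": 0,"ay": 0,"az": 4.5,"x": -0.5,"y": -34,"z": 0,"grip": 1},{"ax": 0,"ay": 0,"az": 4.5,"x": -0.5,"y": -34,"z": 0,"grip": 1},{"ax": 0,"ay": 0,"az": 4.5,"x": -0.5,"y": -34,"z": 0,"grip": 1}]'

```text
t: 33.72
tool_pos: [402.3, 177.4, 159.5]
ee_rot: [-179.9, 0.2, -5.5]
wrist_force: [-0.7, -0.1, -0.2]
width: 85.3
```

Run:
```python
from h import *
state(); goto([402,178,57],-5.5); si=grab("side","s11")
b=cv2.resize(si[150:350,190:340],None,fx=3.5,fy=3.5,interpolation=cv2.INTER_CUBIC)[:600]; cv2.imwrite("pics/p3.png",b[:,:,::-1])
```

```text
t 33.73 tcp [402.3 177.4 159.5] rpy [-179.9    0.2   -5.5] F [-0.7 -0.1 -0.2] w 85.3 q6 [  8.  -3. 115.   0.  68. 104.]
goto [402 178  57] xyz cm [-1.000e-02 -3.000e-02  1.025e+01] turn [-0.1  0.2 -0. ]
```

View pics/p3.png

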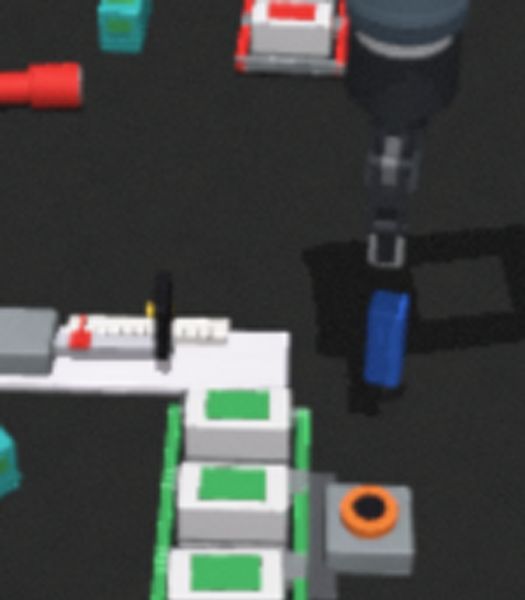

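The fingers are centred above the pusher in the crop (pusher at (388,340)). I descend and grip it.

Request:
play_rows --plan '[{"ax": 0,"ay": 0,"az": 0,"x": 0,"y": 0,"z": 4,"grip": 1},{"ax": 0,"ay": 0,"az": 0,"x": 0,"y": 0,"z": 8,"grip": 1},{"ax": 0,"ay": 0,"az": 0,"x": 0,"y": 0,"z": 10.2,"grip": 1},{"ax": 0,"ay": 0,"az": 0,"x": 0,"y": 0,"z": 10.2,"grip": 0.6},{"ax": 0,"ay": 0,"az": 0,"x": 0,"y": 0,"z": 10.2,"grip": 0.5},{"ax": 0,"ay": 0,"az": 0,"x": 0,"y": 0,"z": 10.2,"grip": 0.4},{"ax": 0,"ay": 0,"az": 0,"x": 0,"y": 0,"z": 10.2,"grip": 0.3},{"ax": 0,"ay": 0,"az": 0,"x": 0,"y": 0,"z": 10.2,"grip": 0.1},{"ax": 0,"ay": 0,"az": 0,"x": 0,"y": 0,"z": 10.2,"grip": 0.1},{"ax": 0,"ay": 0,"az": 0,"x": 0,"y": 0,"z": 10.2,"grip": 0.1},{"ax": 0,"ay": 0,"az": 0,"x": 0,"y": 0,"z": 10.2,"grip": 0.1}]' --squeeze 60

```text
t: 35.15
tool_pos: [403.1, 177.9, 58.7]
ee_rot: [-179.8, 0.0, -5.5]
wrist_force: [-0.2, -0.2, 6.0]
width: 25.1
```

Run:
```python
from h import *
state();
```

```text
t 35.15 tcp [403.1 177.9  58.7] rpy [-179.8    0.    -5.5] F [-0.2 -0.2  6. ] w 25.1 q6 [  8.   7. 118.   0.  54. 104.]
```

Run:
```python
from h import *
goto([413,325,140],-5.5)
```

```text
goto [413 325 140] xyz cm [ -0.43 -14.76  -8.09] turn [-0.2  0.   0. ]
```

Request:
play_rows --plan '[{"ax": 0,"ay": 0,"az": 0,"x": 0,"y": 0,"z": -4,"grip": 0.1},{"ax": 0,"ay": 0,"az": 0,"x": 0,"y": 0,"z": -8,"grip": 0.1},{"ax": 0,"ay": 0,"az": 0,"x": -0.4,"y": -5,"z": -8.5,"grip": 0.1},{"ax": 0,"ay": 0,"az": 0,"x": -0.4,"y": -10,"z": -8.5,"grip": 0.1},{"ax": 0,"ay": 0,"az": 0,"x": -0.4,"y": -14.8,"z": -8.5,"grip": 0.1},{"ax": 0,"ay": 0,"az": 0,"x": -0.4,"y": -14.8,"z": -8.5,"grip": 0.1},{"ax": 0,"ay": 0,"az": 0,"x": -0.4,"y": -14.8,"z": -7,"grip": 0.1},{"ax": 0,"ay": 0,"az": 0,"x": -0.4,"y": -14.8,"z": -5,"grip": 0.1},{"ax": 0,"ay": 0,"az": 0,"x": -0.4,"y": -14.8,"z": -5,"grip": 0.1}]'

```text
t: 36.28
tool_pos: [411.5, 323.6, 106.6]
ee_rot: [-180.0, 0.3, -5.6]
wrist_force: [1.0, -0.4, -1.0]
width: 25.3
```

Run:
```python
from h import *
state(); goto([413,325,94],-5.5); si=grab("side","s12")
b=cv2.resize(si[220:350,220:350],None,fx=4.6,fy=4.6,interpolation=cv2.INTER_CUBIC)[:600]; cv2.imwrite("pics/p4.png",b[:,:,::-1])
```

```text
t 36.27 tcp [411.5 323.6 106.6] rpy [-180.     0.3   -5.6] F [ 1.  -0.4 -1. ] w 25.3 q6 [ 25.  13. 105.   0.  62. 121.]
goto [413 325  94] xyz cm [ 0.14 -0.16  1.26] turn [-0.   0.3 -0.1]
```

View pics/p4.png

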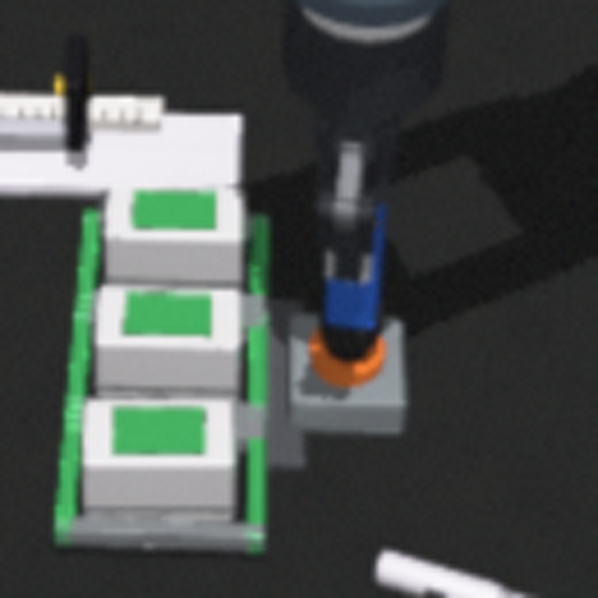

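The foot is centred over the orange button (crop (347,345)). I press down in steps.

Request:
play_rows --plan '[{"ax": 0,"ay": 0,"az": 0,"x": 0.1,"y": -0.1,"z": 0.6,"grip": 0.1},{"ax": 0,"ay": 0,"az": 0,"x": 0.1,"y": -0.1,"z": 1.2,"grip": 0.1},{"ax": 0,"ay": 0,"az": 0,"x": 0.1,"y": -0.1,"z": 1.5,"grip": 0.1},{"ax": 0,"ay": 0,"az": 0,"x": 0.1,"y": -0.1,"z": 1.8,"grip": 0.1},{"ax": 0,"ay": 0,"az": 0,"x": 0.1,"y": -0.1,"z": 2.1,"grip": 0.1},{"ax": 0,"ay": 0,"az": 0,"x": 0.1,"y": -0.1,"z": 2.4,"grip": 0.1},{"ax": 0,"ay": 0,"az": 0,"x": 0.1,"y": -0.1,"z": 2.6,"grip": 0.1},{"ax": 0,"ay": 0,"az": 0,"x": 0.1,"y": -0.1,"z": 2.6,"grip": 0.1}]'

```text
t: 37.33
tool_pos: [414.1, 325.0, 84.7]
ee_rot: [-180.0, 0.1, -5.5]
wrist_force: [-6.8, -6.5, 22.8]
width: 25.1
```

Run:
```python
from h import *
state()
```

```text
t 37.33 tcp [414.1 325.   84.7] rpy [-1.8e+02  1.0e-01 -5.5e+00] F [-6.8 -6.5 22.8] w 25.1 q6 [ 25.  15. 105.   0.  60. 121.]
```

The TCP is at the flush height (84.7) with about 23 N, so it has bottomed out. I hold a little longer, then lift off.

Request:
play_rows --plan '[{"ax": 0,"ay": 0,"az": 0,"x": 0,"y": 0,"z": 0.4,"grip": 0.1},{"ax": 0,"ay": 0,"az": 0,"x": 0,"y": 0,"z": 0.4,"grip": 0.1},{"ax": 0,"ay": 0,"az": 0,"x": 0,"y": 0,"z": 0.4,"grip": 0.1},{"ax": 0,"ay": 0,"az": 0,"x": 0,"y": 0,"z": -1,"grip": 0.1},{"ax": 0,"ay": 0,"az": 0,"x": 0,"y": 0,"z": -4,"grip": 0.1},{"ax": 0,"ay": 0,"az": 0,"x": 0,"y": 0,"z": -6,"grip": 0.1},{"ax": 0,"ay": 0,"az": 0,"x": 0,"y": 5,"z": -6,"grip": 0.1},{"ax": 0,"ay": 0,"az": 0,"x": 0,"y": 10,"z": -6,"grip": 0.1},{"ax": 0,"ay": 0,"az": 0,"x": 0,"y": 14.6,"z": -6,"grip": 0.1},{"ax": 0,"ay": 0,"az": 0,"x": 0,"y": 14.6,"z": -6,"grip": 0.1}]'

```text
t: 38.58
tool_pos: [400.0, 177.5, 144.7]
ee_rot: [-180.0, 0.1, -5.8]
wrist_force: [1.1, 0.7, -1.0]
width: 24.8
```

Run:
```python
from h import *
state(); goto([403,178,59],-5.5); si=grab("side","s13"); t=grab("top","t13")
b=cv2.resize(si[200:350,200:350],None,fx=4,fy=4,interpolation=cv2.INTER_CUBIC)[:600]; cv2.imwrite("pics/p5.png",b[:,:,::-1])
for n,i in(("top",t),("side",si)):
  for c in("orange","blue"):
    for ce,st,m in blobs(i,c,4): 
        if 140<ce[0]<320 and 180<ce[1]: print(n,c,ce.round(1),st)
```

```text
t 38.58 tcp [400.  177.5 144.7] rpy [-1.8e+02  1.0e-01 -5.8e+00] F [ 1.1  0.7 -1. ] w 24.8 q6 [  8.  -2. 116.   0.  66. 104.]
goto [403 178  59] xyz cm [ 0.31 -0.08  8.57] turn [-0.   0.1 -0.3]
side blue [303.2 228.4] [297 210  13  28 156]
```

View pics/p5.png

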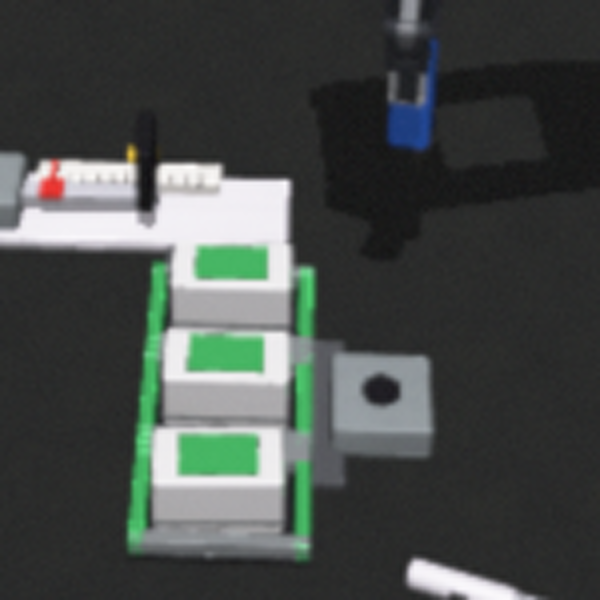

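The button is now flush and no orange shows (crop (381,390)). I set the pusher back down upright.

Request:
play_rows --plan '[{"ax": 0,"ay": 0,"az": 0,"x": 0.2,"y": 0,"z": 4,"grip": 0.1},{"ax": 0,"ay": 0,"az": 0,"x": 0.2,"y": 0,"z": 7,"grip": 0.1},{"ax": 0,"ay": 0,"az": 0,"x": 0.2,"y": 0,"z": 8,"grip": 0.1},{"ax": 0,"ay": 0,"az": 0,"x": 0.2,"y": 0,"z": 8.3,"grip": 0.1},{"ax": 0,"ay": 0,"az": 0,"x": 0.2,"y": 0,"z": 8.5,"grip": 0.1},{"ax": 0,"ay": 0,"az": 0,"x": 0.2,"y": 0,"z": 8.5,"grip": 0.1}]'

```text
t: 39.42
tool_pos: [403.1, 179.7, 60.7]
ee_rot: [-179.9, -0.0, -5.6]
wrist_force: [0.5, 0.4, -0.7]
width: 24.9
```

Run:
```python
from h import *
state()
```

```text
t 39.42 tcp [403.1 179.7  60.7] rpy [-179.9   -0.    -5.6] F [ 0.5  0.4 -0.7] w 24.9 q6 [  8.   7. 118.   0.  54. 104.]
```

Not in contact yet, so I go 3 mm further, release gently and rise.

Request:
play_rows --plan '[{"ax": 0,"ay": 0,"az": 0,"x": 0,"y": 0,"z": 0.2,"grip": 0.1},{"ax": 0,"ay": 0,"az": 0,"x": 0,"y": 0,"z": 0.3,"grip": 0.1},{"ax": 0,"ay": 0,"az": 0,"x": 0,"y": 0,"z": 0.3,"grip": 0.1},{"ax": 0,"ay": 0,"az": 0,"x": 0,"y": 0,"z": 0.3,"grip": 0.1}]'

```text
t: 39.92
tool_pos: [403.8, 179.7, 58.6]
ee_rot: [-179.9, -0.1, -5.6]
wrist_force: [-1.3, -0.4, 6.3]
width: 25.1
```

Request:
play_rows --plan '[{"ax": 0,"ay": 0,"az": 0,"x": 0,"y": 0,"z": 0,"grip": 0.35},{"ax": 0,"ay": 0,"az": 0,"x": 0,"y": 0,"z": 0,"grip": 0.5},{"ax": 0,"ay": 0,"az": 0,"x": 0,"y": 0,"z": 0,"grip": 0.8},{"ax": 0,"ay": 0,"az": 0,"x": 0,"y": 0,"z": 0,"grip": 0.8},{"ax": 0,"ay": 0,"az": 0,"x": 0,"y": 0,"z": 0,"grip": 0.8},{"ax": 0,"ay": 0,"az": 0,"x": 0,"y": 0,"z": -3,"grip": 0.8},{"ax": 0,"ay": 0,"az": 0,"x": 0,"y": 0,"z": -8,"grip": 0.8},{"ax": 0,"ay": 0,"az": 0,"x": 0,"y": 0,"z": -12,"grip": 0.8},{"ax": 0,"ay": 0,"az": 0,"x": 0,"y": 12,"z": -14,"grip": 0.8},{"ax": 0,"ay": 0,"az": 0,"x": 0,"y": 22,"z": -14,"grip": 0.8},{"ax": 0,"ay": 0,"az": 0,"x": 0,"y": 22,"z": -14,"grip": 0.8},{"ax": 0,"ay": 0,"az": 0,"x": 0,"y": 22,"z": -14,"grip": 0.8}]'

```text
t: 41.42
tool_pos: [381.7, -41.8, 198.7]
ee_rot: [-179.9, -0.1, -5.7]
wrist_force: [-0.6, -0.4, 0.1]
width: 68.3
```

Run:
```python
from h import *
state(); si=grab("side","s14"); t=grab("top","t14")
b=cv2.resize(si[200:280,150:320],None,fx=4.6,fy=4.6,interpolation=cv2.INTER_CUBIC)[:600]; cv2.imwrite("pics/p6.png",b[:,:,::-1])
b=cv2.resize(t[125:250,150:240],None,fx=4.8,fy=4.8,interpolation=cv2.INTER_CUBIC)[:600]; cv2.imwrite("pics/p7.png",b[:,:,::-1])
for n,i in(("top",t),("side",si)):
  for c in("orange","blue","yellow","red"):
    for ce,st,m in blobs(i,c,3): 
        if 140<ce[0]<320 and 160<ce[1]: print(n,c,ce.round(1),st)
```

```text
t 41.42 tcp [381.7 -41.8 198.7] rpy [-1.799e+02 -1.000e-01 -5.700e+00] F [-0.6 -0.4  0.1] w 68.3 q6 [-24. -14. 120.   0.  74.  71.]
top blue [203.2 237.3] [197 232  13  11 116]
top yellow [221.3 185.9] [219 182   5   9  31]
top red [209.2 169.4] [208 169   3   2   5]
side blue [299.4 247.2] [294 234  12  28 293]
side yellow [232.5 238. ] [232 237   2   3   6]
side red [258.7 161.7] [257 158   4   8  26]
side red [191.9 174.3] [168 168  45  13 423]
side red [257.5 168.5] [257 168   2   2   4]
side red [212.7 246.3] [211 244   5   5  18]
```

View pics/p6.png

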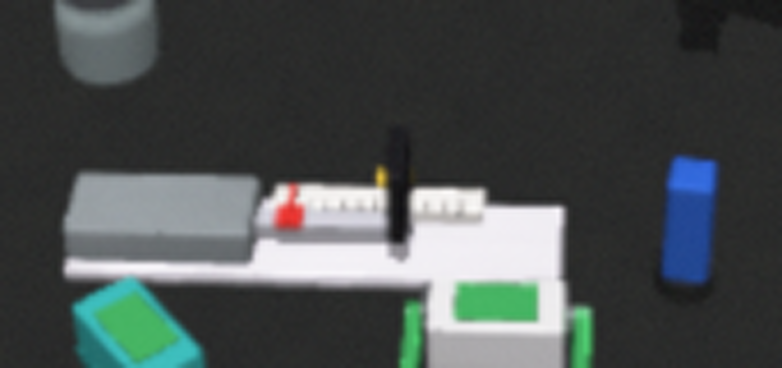

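View pics/p7.png

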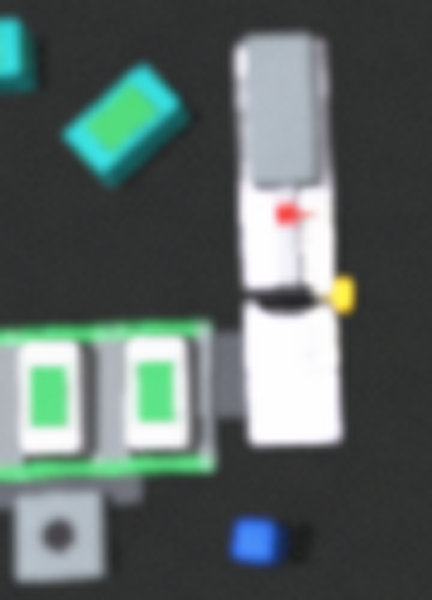

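```bash
cat >> h.py <<'E'
def wcen(im,kind,box):
    x0,y0,x1,y1=box; a=im[y0:y1,x0:x1].astype(float); r,g,b=a[...,0],a[...,1],a[...,2]
    w=np.clip(r-np.maximum(g,b)-25,0,None) if kind=="red" else np.clip(np.minimum(r,g)-b-25,0,None)
    ys,xs=np.mgrid[y0:y1,x0:x1]; return np.array([(w*xs).sum(),(w*ys).sum()])/w.sum(), w.sum()
ax=np.array([np.cos(np.radians(1.4)),np.sin(np.radians(1.4))])
def gauge(t,s):
    for n,im,rb,yb in(("top",t,(203,160,219,205),(212,178,230,193)),("side",s,(205,232,262,256),(225,228,240,246))):
        if im is None: continue
        for k,bx in(("red",rb),("yellow",yb)):
            c,w=wcen(im,k,bx); p=onz(n,c,30); print(n,k,c.round(2),round(w),p.round(1),"tray x",round(float((p[:2]-[506,327])@ax),1))
E
python3 - <<'E'
from h import *
t=cv2.imread("pics/t14.png")[:,:,::-1]; s=cv2.imread("pics/s14.png")[:,:,::-1]
gauge(t,s)
b=cv2.resize(t[160:200,195:230],None,fx=16,fy=14,interpolation=cv2.INTER_CUBIC); cv2.imwrite("pics/p8.png",b[:,:,::-1])
b=cv2.resize(s[225:260,200:250],None,fx=15,fy=15,interpolation=cv2.INTER_CUBIC); cv2.imwrite("pics/p9.png",b[:,:,::-1])
E
```

```text
top red [209.65 169.11] 2069 [636.9 164.   30. ] tray x 126.9
top yellow [220.97 185.95] 3522 [578.1 125.8  30. ] tray x 67.2
side red [212.62 245.79] 4305 [635.2 168.9  30. ] tray x 125.3
side yellow [232.38 238.13] 490 [585.4 135.5  30. ] tray x 74.7
```

View pics/p8.png

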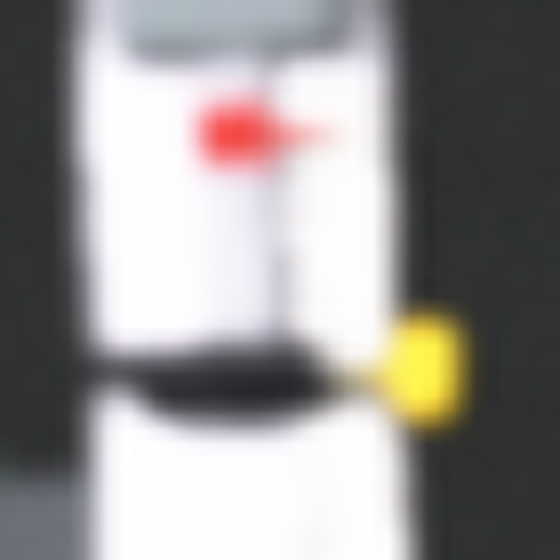

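View pics/p9.png

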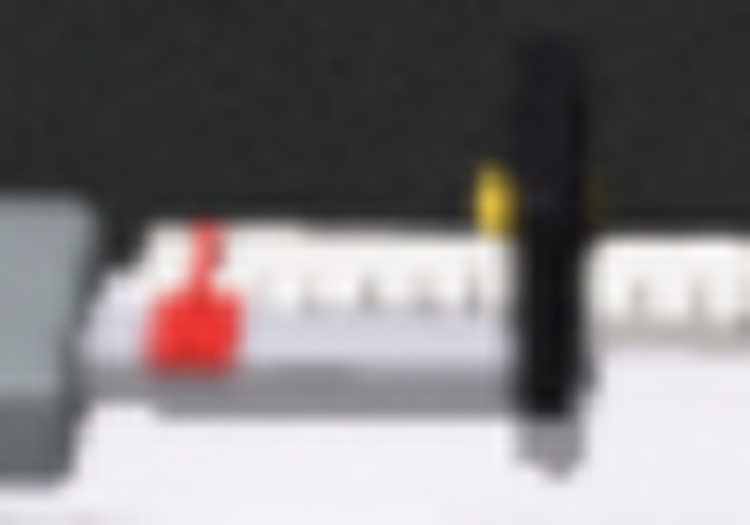

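Run:
```python
from h import *
def o(u,v,sx,sy,x,y): return ((u+.5)/sx-.5+x,(v+.5)/sy-.5+y)
# tab
for uv in [(235,355),(235,380),(235,410)]: print("tab top@82",onz("top",o(*uv,16,14,195,160),82).round(1))
print("side tab top",onz("side",o(550,45,15,15,200,225),82).round(1), "mid66",onz("side",o(550,120,15,15,200,225),66).round(1))
print("side marker centre",onz("side",o(538,200,15,15,200,225),34).round(1))
print("pointer needle side",onz("side",o(205,250,15,15,200,225),30).round(1))
state(); goto([572,163.5,160],-5.7)
```

```text
tab top@82 [573.9 160.1  82. ]
tab top@82 [568.  160.1  82. ]
tab top@82 [560.9 160.2  82. ]
side tab top [571.8 148.3  82. ] mid66 [572.  150.6  66. ]
side marker centre [576.6 138.1  34. ]
pointer needle side [636.2 151.2  30. ]
t 41.52 tcp [382.1 -42.2 198.7] rpy [-1.8e+02 -1.0e-01 -5.9e+00] F [0.5 0.3 0.7] w 68.1 q6 [-24. -14. 120.   0.  74.  72.]
goto [572.  163.5 160. ] xyz cm [ 16.77 -22.41   3.93] turn [-0.  -0.1 -0.2]
```

Request:
play_rows --plan '[{"ax": 0,"ay": 0,"az": -10,"x": 2,"y": -2.5,"z": 0,"grip": 1},{"ax": 0,"ay": 0,"az": -20,"x": 4,"y": -5,"z": 0,"grip": 1},{"ax": 0,"ay": 0,"az": -30,"x": 6,"y": -8,"z": 0,"grip": 1},{"ax": 0,"ay": 0,"az": -40,"x": 8,"y": -11,"z": 0,"grip": 1},{"ax": 0,"ay": 0,"az": -50,"x": 10,"y": -14,"z": 0,"grip": 1},{"ax": 0,"ay": 0,"az": -60,"x": 12,"y": -17,"z": 0,"grip": 1},{"ax": 0,"ay": 0,"az": -70,"x": 14,"y": -20,"z": 0,"grip": 1},{"ax": 0,"ay": 0,"az": -80,"x": 16,"y": -22,"z": 1,"grip": 1},{"ax": 0,"ay": 0,"az": -90,"x": 16.8,"y": -22.4,"z": 2,"grip": 1},{"ax": 0,"ay": 0,"az": -97,"x": 16.8,"y": -22.4,"z": 4,"grip": 1},{"ax": 0,"ay": 0,"az": -97,"x": 16.8,"y": -22.4,"z": 4,"grip": 1},{"ax": 0,"ay": 0,"az": -97,"x": 16.8,"y": -22.4,"z": 4,"grip": 1}]'

```text
t: 43.02
tool_pos: [572.2, 164.0, 159.7]
ee_rot: [179.9, -0.0, 91.0]
wrist_force: [-0.0, -0.3, -0.8]
width: 85.8
```

Run:
```python
from h import *
state(); goto([571.8,163.5,48],91.4); s=grab("side","s15")
b=cv2.resize(s[160:280,150:320],None,fx=4.6,fy=4.6,interpolation=cv2.INTER_CUBIC); cv2.imwrite("pics/p10.png",b[:,:,::-1])
```

```text
t 43.02 tcp [572.2 164.  159.7] rpy [179.9  -0.   91. ] F [-0.  -0.3 -0.8] w 85.8 q6 [ 5. 17. 93.  0. 70.  4.]
goto [571.8 163.5  48. ] xyz cm [-0.05 -0.07 11.17] turn [ 0.1 -0.  -0.4]
```

View pics/p10.png

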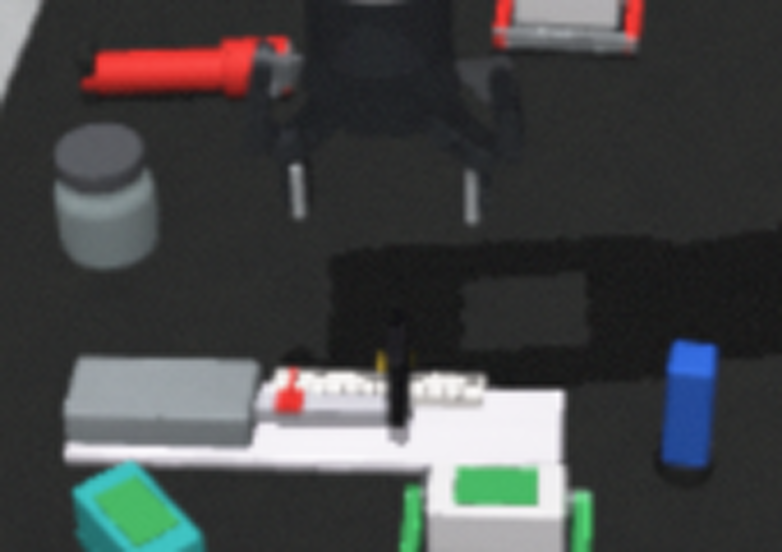

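The jaws straddle the tab (crop (400,370)) and it is centred between them. I descend and close.

Request:
play_rows --plan '[{"ax": 0,"ay": 0,"az": -0.4,"x": 0,"y": 0,"z": 4,"grip": 1},{"ax": 0,"ay": 0,"az": -0.4,"x": 0,"y": 0,"z": 8,"grip": 1},{"ax": 0,"ay": 0,"az": -0.4,"x": 0,"y": 0,"z": 10.8,"grip": 1},{"ax": 0,"ay": 0,"az": -0.4,"x": 0,"y": 0,"z": 11.1,"grip": 0.7},{"ax": 0,"ay": 0,"az": -0.4,"x": 0,"y": 0,"z": 11.1,"grip": 0.5},{"ax": 0,"ay": 0,"az": -0.4,"x": 0,"y": 0,"z": 11.1,"grip": 0.3},{"ax": 0,"ay": 0,"az": -0.4,"x": 0,"y": 0,"z": 11.1,"grip": 0.2},{"ax": 0,"ay": 0,"az": -0.4,"x": 0,"y": 0,"z": 11.1,"grip": 0.05},{"ax": 0,"ay": 0,"az": -0.4,"x": 0,"y": 0,"z": 11.1,"grip": 0.02},{"ax": 0,"ay": 0,"az": -0.4,"x": 0,"y": 0,"z": 11.1,"grip": 0.02},{"ax": 0,"ay": 0,"az": -0.4,"x": 0,"y": 0,"z": 11.1,"grip": 0.02}]' --squeeze 50

```text
t: 44.45
tool_pos: [570.3, 163.9, 50.1]
ee_rot: [-179.9, 0.0, 91.5]
wrist_force: [-12.7, -1.8, 12.5]
width: 11.4
```

Run:
```python
from h import *
state(); s=grab("side","s16"); t=grab("top","t16"); gauge(t,s)
b=cv2.resize(s[190:280,170:310],None,fx=5.5,fy=5.5,interpolation=cv2.INTER_CUBIC); cv2.imwrite("pics/p11.png",b[:,:,::-1])
```

```text
t 44.45 tcp [570.3 163.9  50.1] rpy [-179.9    0.    91.5] F [-12.7  -1.8  12.5] w 11.4 q6 [ 5. 25. 96.  0. 59.  3.]
top red [nan nan] 0 [nan nan nan] tray x nan
top yellow [221.91 186.  ] 651 [577.9 122.6  30. ] tray x 66.9
side red [212.56 246.02] 4155 [635.2 169.8  30. ] tray x 125.4
side yellow [nan nan] 0 [nan nan nan] tray x nanh.py:65: RuntimeWarning: invalid value encountered in divide
  ys,xs=np.mgrid[y0:y1,x0:x1]; return np.array([(w*xs).sum(),(w*ys).sum()])/w.sum(), w.sum()
```

View pics/p11.png

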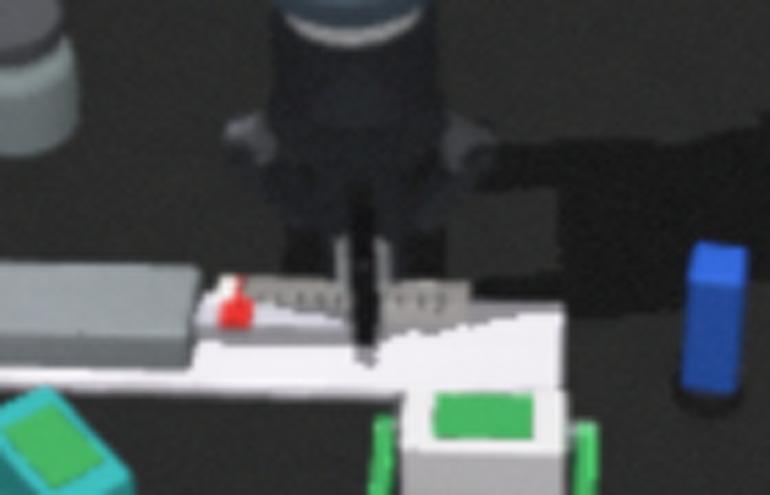

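The tab is gripped with the slide at home, TCP x = 570.3. I need about 59.5 mm of travel and draw out about 52 mm first.

Request:
play_rows --plan '[{"ax": 0,"ay": 0,"az": 0,"x": 0,"y": -0.6,"z": 0,"grip": 0.02},{"ax": 0,"ay": 0,"az": 0,"x": 0,"y": -1.2,"z": 0,"grip": 0.02},{"ax": 0,"ay": 0,"az": 0,"x": 0,"y": -1.8,"z": 0,"grip": 0.02},{"ax": 0,"ay": 0,"az": 0,"x": 0,"y": -2.4,"z": 0,"grip": 0.02},{"ax": 0,"ay": 0,"az": 0,"x": 0,"y": -3.0,"z": 0,"grip": 0.02},{"ax": 0,"ay": 0,"az": 0,"x": 0,"y": -3.6,"z": 0,"grip": 0.02},{"ax": 0,"ay": 0,"az": 0,"x": 0,"y": -4.2,"z": 0,"grip": 0.02},{"ax": 0,"ay": 0,"az": 0,"x": 0,"y": -4.8,"z": 0,"grip": 0.02},{"ax": 0,"ay": 0,"az": 0,"x": 0,"y": -5.2,"z": 0,"grip": 0.02},{"ax": 0,"ay": 0,"az": 0,"x": 0,"y": -5.2,"z": 0,"grip": 0.02}]'

```text
t: 45.8
tool_pos: [519.6, 162.2, 50.2]
ee_rot: [179.9, 0.0, 91.5]
wrist_force: [10.7, -0.8, -13.1]
width: 11.7
```

Run:
```python
from h import *
state(); s=grab("side","s17"); t=grab("top","t17"); gauge(t,s)
b=cv2.resize(s[225:260,200:260],None,fx=13,fy=13,interpolation=cv2.INTER_CUBIC); cv2.imwrite("pics/p12.png",b[:,:,::-1])
b=cv2.resize(t[150:220,190:240],None,fx=8,fy=8,interpolation=cv2.INTER_CUBIC); cv2.imwrite("pics/p13.png",b[:,:,::-1])
```

```text
t 45.8 tcp [519.6 162.2  50.2] rpy [179.9   0.   91.5] F [ 10.7  -0.8 -13.1] w 11.7 q6 [  5.  20. 104.  -0.  56.   3.]
top red [nan nan] 0 [nan nan nan] tray x nan
top yellow [222.05 185.  ] 236 [581.3 122.2  30. ] tray x 70.3
side red [231.19 246.22] 4239 [585. 167.  30.] tray x 75.1
side yellow [235.36 237.91] 2457 [577.3 134.1  30. ] tray x 66.6h.py:65: RuntimeWarning: invalid value encountered in divide
  ys,xs=np.mgrid[y0:y1,x0:x1]; return np.array([(w*xs).sum(),(w*ys).sum()])/w.sum(), w.sum()
```

View pics/p12.png

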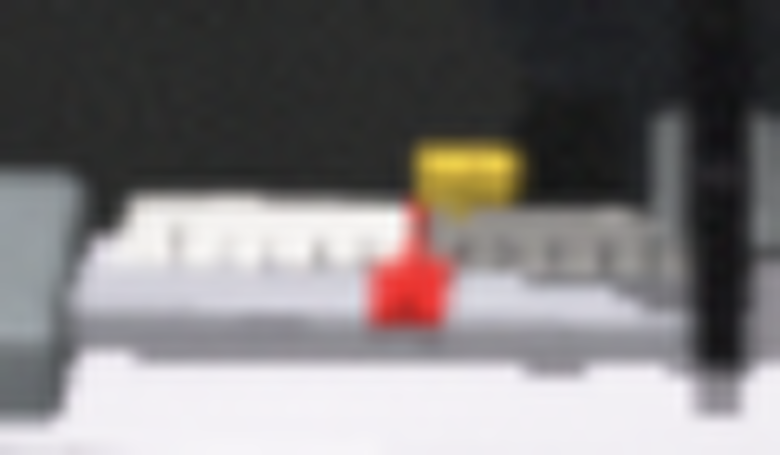

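View pics/p13.png

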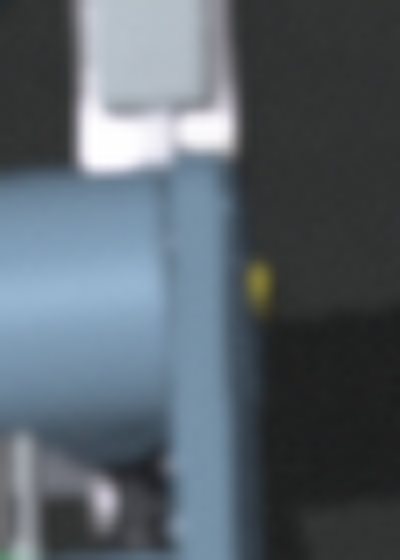

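The side view is clear. The red pointer tip is at crop (418,205) and the yellow marker tip at (462,215), so about 9 mm is left, which agrees with the 59.5 mm estimate. I draw out about 9 mm more and hold.

Request:
play_rows --plan '[{"ax": 0,"ay": 0,"az": 0,"x": 0,"y": -0.4,"z": 0,"grip": 0.02},{"ax": 0,"ay": 0,"az": 0,"x": 0,"y": -0.8,"z": 0,"grip": 0.02},{"ax": 0,"ay": 0,"az": 0,"x": 0,"y": -1.0,"z": 0,"grip": 0.02},{"ax": 0,"ay": 0,"az": 0,"x": 0,"y": -1.0,"z": 0,"grip": 0.02}]'

```text
t: 46.4
tool_pos: [511.4, 161.9, 50.3]
ee_rot: [179.7, 0.0, 91.5]
wrist_force: [11.3, 0.2, -14.4]
width: 11.1
```

Run:
```python
from h import *
state(); s=grab("side","s18"); gauge(None,s)
b=cv2.resize(s[225:260,200:260],None,fx=13,fy=13,interpolation=cv2.INTER_CUBIC); cv2.imwrite("pics/p14.png",b[:,:,::-1])
```

```text
t 46.4 tcp [511.4 161.9  50.3] rpy [179.7   0.   91.5] F [ 11.3   0.2 -14.4] w 11.1 q6 [  5.  19. 105.  -0.  56.   3.]
side red [234.18 246.08] 4417 [577.  165.9  30. ] tray x 67.0
side yellow [235.12 237.94] 2764 [577.9 134.3  30. ] tray x 67.2
```

View pics/p14.png

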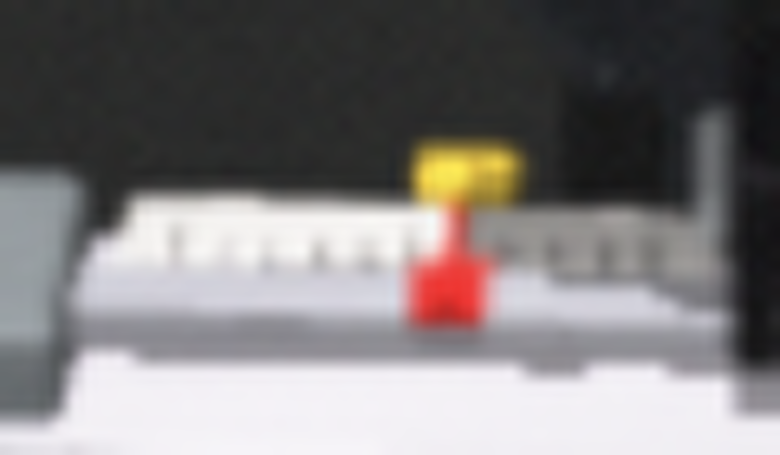

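The pointer tip now meets the marker tip (crop 458 against 463, and tray x is 67.0 against 67.2). I hold for 2 s.

Request:
play_rows --plan '[{"ax": 0,"ay": 0,"az": 0,"x": 0,"y": -0.15,"z": 0,"grip": 0.02},{"ax": 0,"ay": 0,"az": 0,"x": 0,"y": -0.15,"z": 0,"grip": 0.02},{"ax": 0,"ay": 0,"az": 0,"x": 0,"y": -0.15,"z": 0,"grip": 0.02},{"ax": 0,"ay": 0,"az": 0,"x": 0,"y": -0.15,"z": 0,"grip": 0.02},{"ax": 0,"ay": 0,"az": 0,"x": 0,"y": -0.15,"z": 0,"grip": 0.02},{"ax": 0,"ay": 0,"az": 0,"x": 0,"y": -0.15,"z": 0,"grip": 0.02},{"ax": 0,"ay": 0,"az": 0,"x": 0,"y": -0.15,"z": 0,"grip": 0.02},{"ax": 0,"ay": 0,"az": 0,"x": 0,"y": -0.15,"z": 0,"grip": 0.02},{"ax": 0,"ay": 0,"az": 0,"x": 0,"y": -0.15,"z": 0,"grip": 0.02},{"ax": 0,"ay": 0,"az": 0,"x": 0,"y": -0.15,"z": 0,"grip": 0.02},{"ax": 0,"ay": 0,"az": 0,"x": 0,"y": -0.15,"z": 0,"grip": 0.02},{"ax": 0,"ay": 0,"az": 0,"x": 0,"y": -0.15,"z": 0,"grip": 0.02}]'

```text
t: 47.95
tool_pos: [511.5, 161.9, 50.2]
ee_rot: [179.5, -0.0, 91.4]
wrist_force: [11.4, 1.4, -13.9]
width: 10.9
```

Request:
play_rows --plan '[{"ax": 0,"ay": 0,"az": 0,"x": 0,"y": -0.15,"z": 0,"grip": 0.02},{"ax": 0,"ay": 0,"az": 0,"x": 0,"y": -0.15,"z": 0,"grip": 0.02},{"ax": 0,"ay": 0,"az": 0,"x": 0,"y": -0.15,"z": 0,"grip": 0.02},{"ax": 0,"ay": 0,"az": 0,"x": 0,"y": -0.15,"z": 0,"grip": 0.02}]'

```text
t: 48.45
tool_pos: [511.4, 161.9, 50.3]
ee_rot: [179.3, -0.0, 91.4]
wrist_force: [9.9, 1.6, -12.6]
width: 11.5
```

Run:
```python
from h import *
state(); s=grab("side","s19"); gauge(None,s); goto([571,163.8,50],91.4)
```

```text
t 48.45 tcp [511.4 161.9  50.3] rpy [179.3  -0.   91.4] F [  9.9   1.6 -12.6] w 11.5 q6 [  5.  19. 105.  -0.  55.   3.]
side red [234.25 246.12] 4381 [576.8 166.   30. ] tray x 66.8
side yellow [235.12 237.94] 2771 [577.9 134.3  30. ] tray x 67.2
goto [571.  163.8  50. ] xyz cm [0.04 5.96 0.1 ] turn [ 0.7 -0.   0. ]
```

Held for about 2 s. Now I ease it home at about 6 mm per row (48 mm/s).

Request:
play_rows --plan '[{"ax": 0,"ay": 0,"az": 0,"x": 0,"y": 0.4,"z": 0,"grip": 0.02},{"ax": 0,"ay": 0,"az": 0,"x": 0,"y": 1.0,"z": 0,"grip": 0.02},{"ax": 0,"ay": 0,"az": 0,"x": 0,"y": 1.6,"z": 0,"grip": 0.02},{"ax": 0,"ay": 0,"az": 0,"x": 0,"y": 2.2,"z": 0,"grip": 0.02},{"ax": 0,"ay": 0,"az": 0,"x": 0,"y": 2.8,"z": 0,"grip": 0.02},{"ax": 0,"ay": 0,"az": 0,"x": 0,"y": 3.4,"z": 0,"grip": 0.02},{"ax": 0,"ay": 0,"az": 0,"x": 0,"y": 4.0,"z": 0,"grip": 0.02},{"ax": 0,"ay": 0,"az": 0,"x": 0,"y": 4.6,"z": 0,"grip": 0.02},{"ax": 0,"ay": 0,"az": 0,"x": 0,"y": 5.2,"z": 0,"grip": 0.02},{"ax": 0,"ay": 0,"az": 0,"x": 0,"y": 5.6,"z": 0,"grip": 0.02},{"ax": 0,"ay": 0,"az": 0,"x": 0,"y": 5.9,"z": 0,"grip": 0.02},{"ax": 0,"ay": 0,"az": 0,"x": 0,"y": 6.0,"z": 0,"grip": 0.02}]'

```text
t: 50.0
tool_pos: [570.2, 163.9, 50.2]
ee_rot: [179.4, -0.1, 91.4]
wrist_force: [0.0, 5.2, -8.2]
width: 11.5
```

Run:
```python
from h import *
state(); s=grab("side","s20"); gauge(None,s)
```

```text
t 50.0 tcp [570.2 163.9  50.2] rpy [ 1.794e+02 -1.000e-01  9.140e+01] F [ 0.   5.2 -8.2] w 11.5 q6 [ 5. 25. 97.  0. 58.  3.]
side red [212.62 245.78] 4411 [635.2 168.9  30. ] tray x 125.3
side yellow [nan nan] 0 [nan nan nan] tray x nanh.py:65: RuntimeWarning: invalid value encountered in divide
  ys,xs=np.mgrid[y0:y1,x0:x1]; return np.array([(w*xs).sum(),(w*ys).sum()])/w.sum(), w.sum()
```

The pointer is back at its starting pixel (212.6), so the slide is home. I release gently and withdraw.

Request:
play_rows --plan '[{"ax": 0,"ay": 0,"az": 0,"x": 0,"y": 0.1,"z": 0,"grip": 0.02},{"ax": 0,"ay": 0,"az": 0,"x": 0,"y": 0.1,"z": 0,"grip": 0.02},{"ax": 0,"ay": 0,"az": 0,"x": 0,"y": 0.1,"z": 0,"grip": 0.3},{"ax": 0,"ay": 0,"az": 0,"x": 0,"y": 0,"z": 0,"grip": 0.6},{"ax": 0,"ay": 0,"az": 0,"x": 0,"y": 0,"z": 0,"grip": 0.8},{"ax": 0,"ay": 0,"az": 0,"x": 0,"y": 0,"z": 0,"grip": 0.8},{"ax": 0,"ay": 0,"az": 0,"x": 0,"y": 0,"z": -3,"grip": 0.8},{"ax": 0,"ay": 0,"az": 0,"x": 0,"y": 0,"z": -8,"grip": 0.8},{"ax": 0,"ay": 0,"az": 0,"x": 0,"y": 0,"z": -13,"grip": 0.8},{"ax": 0,"ay": 0,"az": 0,"x": -8,"y": 0,"z": -16,"grip": 0.8},{"ax": 0,"ay": 0,"az": 0,"x": -14,"y": 0,"z": -16,"grip": 0.8},{"ax": 0,"ay": 0,"az": 0,"x": -14,"y": 0,"z": -16,"grip": 0.8}]'

```text
t: 51.55
tool_pos: [572.7, 20.6, 211.2]
ee_rot: [179.3, -0.0, 91.3]
wrist_force: [0.6, 0.9, 0.2]
width: 68.4
```

Run:
```python
from h import *
look(21)
t=cv2.imread("pics/t21.png")[:,:,::-1]; s=cv2.imread("pics/s21.png")[:,:,::-1]; gauge(t,s)
for c in("blue","orange"):
  for n,i in(("top",t),("side",s)):
    for ce,st,m in blobs(i,c,3): 
        if 140<ce[0]<320 and 180<ce[1]<330: print(n,c,ce.round(1),st)
```

```text
t 51.55 tcp [572.7  20.6 211.2] rpy [179.3  -0.   91.3] F [0.6 0.9 0.2] w 68.4 q6 [-10.  11.  94.   0.  75. -11.]
red [365.1 194.5] [ 537.6 -357.4] 88.2 89 102
red [335.5 207.9] [ 494.3 -256.4] -1.5 65 119
red [357.7 207.9] [ 493.2 -330.2] 2.1 64 133
red [379.5 208. ] [ 491.4 -403.1] -4.3 66 123
top red [209.65 169.11] 2111 [636.9 164.   30. ] tray x 126.9
top yellow [nan nan] 0 [nan nan nan] tray x nan
side red [212.63 245.79] 4331 [635.2 168.9  30. ] tray x 125.3
side yellow [232.37 238.13] 497 [585.4 135.5  30. ] tray x 74.7
top blue [202.6 237. ] [198 232  11  11 102]
side blue [299.4 247.2] [294 234  12  28 292]h.py:65: RuntimeWarning: invalid value encountered in divide
  ys,xs=np.mgrid[y0:y1,x0:x1]; return np.array([(w*xs).sum(),(w*ys).sum()])/w.sum(), w.sum()
```

View pics/c21.png

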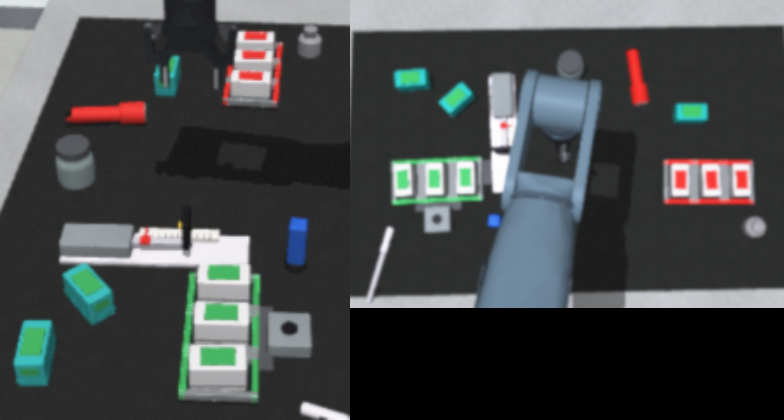

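View pics/s21.png

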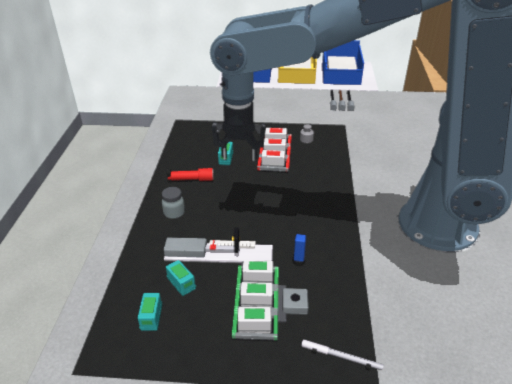

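Both views show three green cassettes in the travel tray and three red in the reject tray. The catch is flush, the pusher upright at side (299,247), the slide home and the bystanders in place, so I hand in.

Run:
```python
from station import arm
print(arm.close_job())
```

```text
the job is handed in; nothing more can be done
None
```

The whole job was carried out and handed in after about 52 s on the robot's clock. `close_job` reports no verdict, so the results below are from my own last checks.

- **Sorting:** The three green-tagged cassettes lie flat in the travel tray and the three red-tagged ones flat in the reject tray. One green cassette was knocked aside during the run, so I found it again and re-targeted it. The three turquoise look-alikes were left alone.
- **Catch:** The pusher pressed the button with at least 23 N down to the flush height, and no orange showed afterwards. The pusher is back upright on the mat.
- **Gauge:** I drew the tab out about 59 mm and held it for about 2 s, with pointer and marker within about 1 mm in the side view. I eased it back at about 50 mm/s, and the pointer returned to its starting pixel in both views.
- **Bystanders:** The jar, flashlight, wand and weight look unmoved in the pictures; I did not measure them. The set marker was at its starting pixel in the last side view, but the arm hid it in the last top view.
- **Failed or disagreeing:**
  - My first move call was refused for missing fields, and nothing moved.
  - The two cameras differed by about 3 to 7 mm in y for the button and pusher; I relied on the top view and the tray geometry.

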